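# Close the access hatch of a sloping bench console

### The arm

A 7-joint arm with a two-finger parallel gripper is mounted at the origin on the work surface. World frame = base frame: x ahead of the robot, y to its left, z up, the work surface at z = 0. Lengths are in m, angles in rad, forces in N, time in s.
With the tool pointing down it reaches from about 0.4 to 0.85 m from the base axis. Payload 10.4 kg.
Tool frame: the origin (TCP) lies midway between the tips of the shut fingers; the grasp point (between the pads) lies 19 mm behind it; x points along the fingers, y is the direction in which the jaws open and shut, and the axes are right-handed (so a half turn about x gives the same grasp; the last joint's range is limited). The gripper opens to 87 mm and grips with 3 to 60 N. Pads are 19 mm wide; open, the fingers measure 117 mm over their backs; the gripper's body (75 mm by 190 mm) begins 51 mm behind the grasp point.
Start: joints at [1.272, 0.332, -0.065, 1.46, 0.022, 1.35, -0.088], TCP at [0.17, -0.601, 0.223] pointing down, gripper open.
Joint ranges: [-2.6, 2.6], [-0.5, 2.12], [-1.47, 1.34], [0.16, 2.42], [-1.27, 4.41], [0.06, 2.06], [-2.6, 2.6]. Speed limits (rad/s): [2.22, 2.22, 2.79, 2.79, 3.14, 3.14, 3.14].

### API

Orientations are given as a unit quaternion [x, y, z, w].
In Python, from bench import r gives the robot as it stands.
- The arm moves only by the shell command python3 -m jog 'ROWS' [OPENING] [FORCE]. ROWS is JSON, a list of rows, each an object with "slide": the shift along the tool's x, y, z in cm, a list of three; "roll": the turn about the tool's x in degrees. A call has 1 to 5 rows; each row is the pose to reach, as a shift and turn from the pose measured when the call began, along the tool's axes at that moment; what a row does not reach only later rows make up. A row lasts 1/12 s, in which the tool goes at most 41.7 mm and 7.16 degrees, less where a joint would pass 70% of its speed; a pose out of reach is approached as far as the arm can. A call with a gripper value outside its range is refused whole. OPENING is the closure, from 0 (fully open) to 1 (shut), set as the call begins (- or left out, the last holds). The fingers move at their own pace and stop on an object; FORCE is the grip in N (left out, the last holds). Time passes only in rows, so rows that repeat a pose let the fingers close. It gives the time, the measured TCP pose, the force and the opening at its end, in the units of the state.
- r.read_state(): the state, without advancing time (a new reading comes with each control period).
- r.camera(name): name is "scene" or "top" or "wrist"; returns the picture (480x640x3 uint8, red, green, blue); there is no depth.
- r.camera_info(name): a dict with "intrinsics" (3x3 intrinsics, pixels), "R" (3x3) and "t" (3): a world point X has camera coordinates R X + t; the wrist camera has in their place "hand_eye" (4x4, takes a point from camera to tool coordinates, whose origin is the TCP and whose axes are the tool frame's). Camera axes: x right, y down, z forward; pixel columns grow to the right and rows downward; lengths in m; the calibration is good to about 2 mm. A picture is of the moment at which its call begins: read the wrist's pose just before it. camera_info takes no time and is no camera call.
- r.close_job(): hands the job in, once; it reports no verdict.
The state is a dict: "time": time; "joint_positions": joint angles; "joint_vel": joint speeds; "joint_torque": joint torques, N m; "ee_pos": TCP position; "eef_rot": TCP orientation; "ft_force": force on the tool from outside, world axes, zero at the start; "torque": the same for the moment, N m; "width": finger opening in m.
Only numpy, scipy, OpenCV 4.12 (cv2) and the standard library are available. Lean on these libraries where they do the work, as an engineer would, in place of code of your own. Each camera call takes 0.05 s, during which the arm holds its last target.

### The job

The access hatch in the sloping face of the bench console is open. Take its cover plate (the bigger of the two loose covers, the one with a thin tongue along one edge) by its black grip rib, hook the tongue under the steel strip at the hatch's lower edge with the upper edge still raised, then press the upper edge down past the two spring rollers until the plate sits fully home and level in its recess, and let go. Do not force the plate hard against the console and leave the small cover, the jar and the screwdriver where they are.

Things in the scene. Friction and masses are not known exactly. Their poses are not given: they have to be found in the camera images.
- console: Bench console (fixed), 200 wide (y) x 190 deep (x), low edge towards the robot, its top face sloping up away from the robot at 25 degrees. Origin: centre of its underside, on the bench; z up. It stands at a different place and yaw each time.
- hatch: The hatch recess in the console's sloping face (fixed, 85 mm above the console's origin). Origin: centre of the seat plane that the plate's underside rests on. x points up the slope, y left across the console, z square out of the face, leaning 25 degrees to the robot. Opening: x = -60.5 to +61.5 mm, y = -47 to +47 mm; its rim, flush with the face, is 6 mm above the seat.
- strip (a point): Middle of the free edge of the fixed steel strip across the hatch's lower end, at its underside: hatch x = -54, y = 0, z = 6 mm. The strip runs from there down the slope past the opening's lower wall (x = -60.5 mm); underside 6 mm, top 9 mm above the seat. The plate's tongue goes under it.
- catch_left (a point): Centre of the left roller catch at rest: hatch x = 61.5, y = 28, z = 10.5 mm. Steel roller, 10 mm diameter, 14 mm long, axis along y; it reaches to x = 56.5 mm, its top 15.5 mm above the seat. Sprung: 4.9 N at rest plus 1.4 N per mm, it yields up to 6 mm up the slope when the plate's edge is pressed past it, then snaps over the plate's top. Its housing, x = 66 to 84 mm, stands 14.5 mm above the seat.
- catch_right (a point): Centre of the right roller catch, like the left one, at hatch y = -28 mm. A plate laid in lightly stays on the rollers, its upper edge about 15 mm proud; about 12 to 15 N in all, pressed near the middle of the upper edge, takes it past both.
- plate: The hatch's cover, loose, lying flat on the bench, right way up. Aluminium, 0.15 to 0.25 kg. Origin: centre of its underside; x towards its upper edge, z up. Main plate x = -50 to +60 mm, 90 mm wide (y), 6 mm thick. Black grip rib on top: 12 mm thick (x), 44 mm long (y), centred at x = -10 mm, y = 0, top 34 mm above the underside. Seated, its axes and origin match the hatch's within 2 mm.
- tongue (a point): Middle of the free end of the plate's tongue, on the underside (plate x = -60 mm). The tongue, at the plate's lower edge, is 60 mm wide, 3 mm thick, flush with the underside, and runs from plate x = -60 to -50 mm.
- top_edge (a point): Middle of the plate's upper edge, on the underside (plate x = +60 mm).
- spare: Small cover for another hatch, to be left alone: 80 (x) x 66 (y) x 6 mm, no tongue, with the same kind of grip rib. Origin: centre of its underside. It and the plate lie to the left and right of the console, either way round.
- jar: Closed jar of screws, 60 mm diameter, 75 mm high, to be left alone. Origin: centre of its underside.
- driver: Screwdriver, 180 mm long, lying on the bench, to be left alone. Origin: under its middle; x along it towards the tip.
Mind the look-alikes: they are no part of the job. What is shaped like the plate but blue or yellow is not meant.

How it is judged:
By the outcome, as a careful person would: the job done as asked, in the order asked, and still so for the second after the job is handed in, with the robot touching nothing.
It also fails if it takes over 51 s, if anything falls off the work surface, if the arm or the gripper's body presses on something with over 40 N, if the wrist force passes 120 N, or if a joint passes its speed limit or range.

## Working session

There is one attempt and no reset: what is moved stays moved. The work goes in short steps, Python scripts to look and compute and a shell command to move; the robot and the scene stay as the last step left them, time stands still between calls to the robot, and variables do not carry over. Pictures are saved under pics/ and viewed, and the job is handed in when it is done.

```bash
ls; mkdir -p pics; python3 - <<'E'
from bench import r
import cv2,numpy as np
np.set_printoptions(precision=4,suppress=True)
s=r.read_state(); print(s['time'],s['ee_pos'],s['eef_rot'],s['ft_force'],s['width'])
for n in ("scene","top","wrist"):
    print(n,r.camera_info(n))
for n in ("scene","top"):
    cv2.imwrite(f"pics/{n}0.png",r.camera(n)[:,:,::-1])
E
```

```text
pics
0.0 [ 0.1701 -0.601   0.2218] [-0.7003 -0.0977  0.7005 -0.0967] [ 0.1019  0.1032 -0.8958] 0.08711324374327645
scene {'intrinsics': array([[503.3116,   0.    , 317.0571],
       [  0.    , 503.3116, 229.5166],
       [  0.    ,   0.    ,   1.    ]]), 'R': array([[ 0.8715,  0.49  , -0.0175],
       [ 0.3895, -0.7136, -0.5823],
       [-0.2978,  0.5007, -0.8128]]), 't': array([-0.3987, -0.1729,  1.5626])}
top {'intrinsics': array([[616.3452,   0.    , 318.6467],
       [  0.    , 616.3452, 239.5831],
       [  0.    ,   0.    ,   1.    ]]), 'R': array([[-0.0049, -1.    , -0.0012],
       [-0.9915,  0.0051, -0.1301],
       [ 0.1301,  0.0006, -0.9915]]), 't': array([-0.0637,  0.4911,  1.4549])}
wrist {'intrinsics': array([[391.6472,   0.    , 318.7117],
       [  0.    , 391.6472, 241.3755],
       [  0.    ,   0.    ,   1.    ]]), 'hand_eye': array([[-0.0008, -0.2618,  0.9651, -0.1624],
       [ 1.    , -0.0001,  0.0008, -0.0008],
       [-0.0001,  0.9651,  0.2618, -0.0722],
       [ 0.    ,  0.    ,  0.    ,  1.    ]])}
```

View pics/scene0.png

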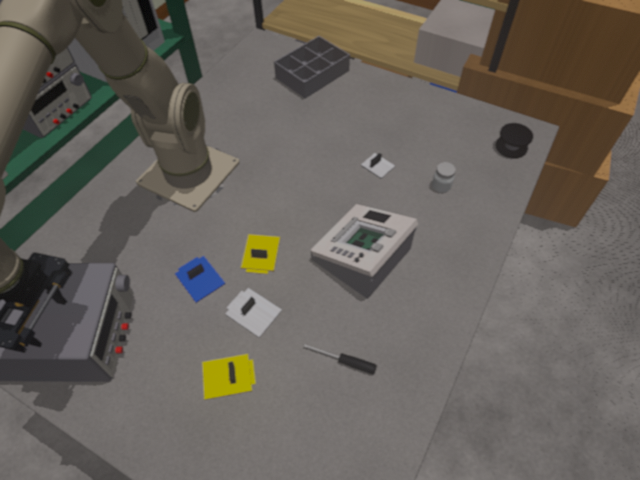

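View pics/top0.png

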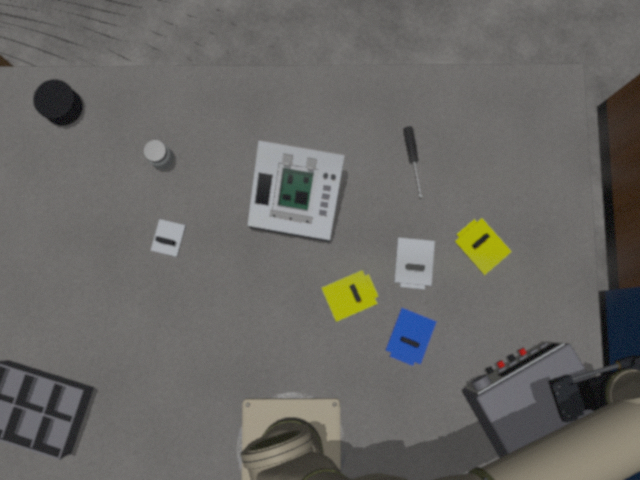

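```bash
cat > h.py <<'E'
import numpy as np,cv2
from bench import r
from scipy.spatial.transform import Rotation as Ro
np.set_printoptions(precision=4,suppress=True)
def cam(n,s=None):
    i=r.camera_info(n);K=i['intrinsics']
    if n!='wrist': return K,i['R'],i['t']
    s=s or r.read_state()
    T=np.eye(4);T[:3,:3]=Ro.from_quat(s['eef_rot']).as_matrix();T[:3,3]=s['ee_pos']
    C=np.linalg.inv(T@i['hand_eye']); return K,C[:3,:3],C[:3,3]
def ray(c,uv):
    K,R,t=c; d=R.T@np.linalg.solve(K,[uv[0],uv[1],1.]); return -R.T@t,d
def onz(c,uv,z):
    o,d=ray(c,uv); return o+d*(z-o[2])/d[2]
def onpl(c,uv,p,n):
    o,d=ray(c,uv); return o+d*(np.dot(p-o,n)/np.dot(d,n))
def proj(c,X):
    K,R,t=c; q=K@(R@np.asarray(X)+t); return q[:2]/q[2]
def tri(obs):
    A=[];b=[]
    for c,uv in obs:
        o,d=ray(c,uv);d/=np.linalg.norm(d);P=np.eye(3)-np.outer(d,d);A.append(P);b.append(P@o)
    return np.linalg.solve(sum(A),sum(b))
E
python3 - <<'E'
from h import *
im=cv2.imread('pics/top0.png')
a=cv2.resize(im[130:250,240:360],(600,600),interpolation=cv2.INTER_CUBIC)
cv2.imwrite('pics/topcon.png',a)
im=cv2.imread('pics/scene0.png')
cv2.imwrite('pics/scenecon.png',cv2.resize(im[195:305,300:430],(780,660)[:2],interpolation=cv2.INTER_CUBIC)[:600])
im=cv2.imread('pics/top0.png')
hsv=cv2.cvtColor(im,cv2.COLOR_BGR2HSV)
m=((hsv[:,:,1]<40)&(hsv[:,:,2]>150)).astype(np.uint8)
c=cam('top')
cs,_=cv2.findContours(m,cv2.RETR_EXTERNAL,cv2.CHAIN_APPROX_NONE)
for k in cs:
    if cv2.contourArea(k)>300: 
        re=cv2.minAreaRect(k);bp=cv2.boxPoints(re);print(re,[onz(c,p,.006)[:2] for p in bp])
m=((hsv[:,:,2]<100)).astype(np.uint8)[225:300,385:445]
cs,_=cv2.findContours(m,cv2.RETR_EXTERNAL,cv2.CHAIN_APPROX_NONE,offset=(385,225))
for k in cs:
    if 20<cv2.contourArea(k)<900: re=cv2.minAreaRect(k);print('rib',re,onz(c,re[0],.034))
E
```

```text
((414.18597412109375, 263.17486572265625), (36.363826751708984, 48.56484603881836), 4.573921203613281) [array([ 0.3797, -0.2491]), array([ 0.4984, -0.2611]), array([ 0.4907, -0.3499]), array([ 0.3722, -0.337 ])]
((167.315185546875, 237.36532592773438), (25.961458206176758, 32.545494079589844), 15.52410888671875) [array([0.4717, 0.3461]), array([0.5494, 0.327 ]), array([0.5318, 0.2649]), array([0.4542, 0.2844])]
((293.7697448730469, 189.6990966796875), (86.14179229736328, 84.9852294921875), 9.865806579589844) [array([0.5334, 0.1174]), array([0.7458, 0.0832]), array([ 0.7066, -0.1293]), array([ 0.4957, -0.0914])]
rib ((414.5, 267.0), (17.31364631652832, 5.0746893882751465), 5.710593223571777) [ 0.4232 -0.2954  0.034 ]
```

View pics/topcon.png

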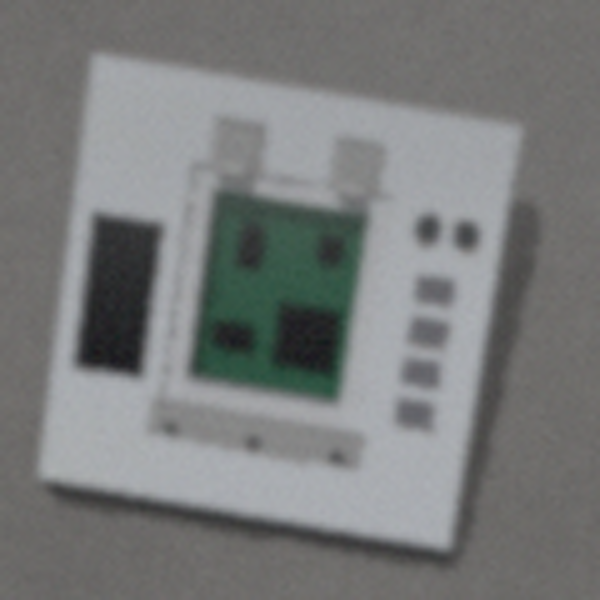

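View pics/scenecon.png

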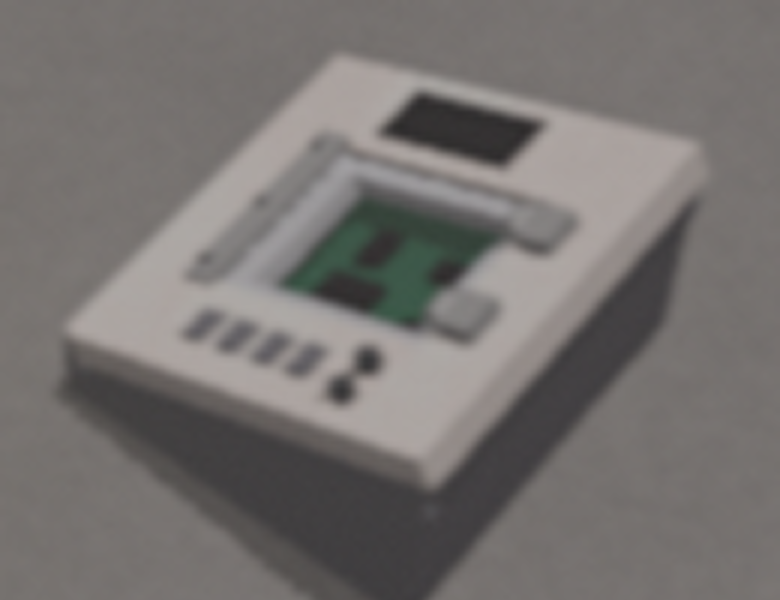

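```bash
python3 - <<'E'
from h import *
T=cam('top');S=cam('scene')
t=lambda u,v:(240+(u+.5)/5-.5,130+(v+.5)/5-.5)
s=lambda u,v:(300+(u+.5)/6-.5,195+(v+.5)/6-.5)
tp=dict(HL=t(92,55),HR=t(523,125),LR=t(453,550),LL=t(40,480))
sp=dict(HL=s(698,145),HR=s(430,462),LR=s(70,327),LL=s(338,55))
P={}
for k in tp:
    P[k]=tri([(T,tp[k]),(S,sp[k])]);print(k,P[k],proj(T,P[k])-tp[k],proj(S,P[k])-sp[k])
c=sum(P.values())/4;print('c',c)
d=(P['HL']+P['HR']-P['LL']-P['LR']);print(np.degrees(np.arctan2(d[1],d[0])),np.linalg.norm(d)/2,d)
e=(P['HL']+P['LL']-P['HR']-P['LR']);print(np.degrees(np.arctan2(-e[0],e[1])),np.linalg.norm(e)/2)
E
```

```text
HL [0.7073 0.0719 0.1349] [-0.1195 -0.1747] [-0.1849  0.0492]
HR [ 0.6746 -0.1243  0.1352] [-0.573  -0.7701] [-0.9043  0.2089]
LR [ 0.4898 -0.092   0.054 ] [-0.7115 -0.8502] [-0.9776  0.2093]
LL [0.5241 0.1043 0.0501] [-0.3321 -0.4307] [-0.4481  0.1102]
c [ 0.599  -0.01    0.0935]
-9.961908265193024 0.2044801118211254 [ 0.3681 -0.0647  0.166 ]
-9.681788801707746 0.19910849419547694
```

```bash
cat >> h.py <<'E'
def go(target,yaw=None):
    """remaining slide (cm, tool axes) and roll deg so that tool y is along yaw+90deg (mod 180)"""
    s=r.read_state();R=Ro.from_quat(s['eef_rot']).as_matrix()
    print('t',round(s['time'],2),'pos',s['ee_pos'],'F',s['ft_force'],'w',round(s['width'],4))
    print('slide cm',R.T@(np.array(target)-s['ee_pos'])*100)
    if yaw is not None:
        y=np.radians(yaw); v=R.T@np.array([-np.sin(y),np.cos(y),0]); a=np.degrees(np.arctan2(v[2],v[1]))
        print('roll',(a+90)%180-90)
E
python3 - <<'E'
from h import *
s=r.read_state();print(Ro.from_quat(s['eef_rot']).as_matrix())
go([.39,-.297,.25],-5.75)
E
```

```text
[[-0.0004  0.2723 -0.9622]
 [ 0.0013 -0.9622 -0.2723]
 [-1.     -0.0013  0.0001]]
t 0.1 pos [ 0.1701 -0.601   0.2218] F [ 0.1352 -0.1902 -0.6583] w 0.0871
slide cm [ -2.7901 -23.2691 -29.4384]
roll 21.553493002541387
```

```bash
python3 -m jog '[{"slide":[-4,0,0]},{"slide":[-4,-23,-33],"roll":21.5},{"slide":[-4,-23,-33],"roll":21.5},{"slide":[-4,-23,-33],"roll":21.5},{"slide":[-4,-23,-33],"roll":21.5}]' 0; python3 -c "
from h import *
go([.43,-.297,.25],-5.75)"
```

```text
t 0.1 pos [ 0.1701 -0.601   0.2218] F [ 0.1352 -0.1902 -0.6583] w 0.0871
slide cm [ -2.7918 -22.1798 -33.2872]
roll 21.553493002541387invalid input at $[0]: expected keys slide, roll
```

Both keys are required in every row.

```bash
python3 -m jog '[{"slide":[-4,0,0],"roll":0},{"slide":[-4,-23,-33],"roll":21.5},{"slide":[-4,-23,-33],"roll":21.5},{"slide":[-4,-23,-33],"roll":21.5},{"slide":[-4,-23,-33],"roll":21.5}]' 0; python3 -c "
from h import *
go([.43,-.297,.25],-5.75)"
```

```text
time: 0.52
ee_pos: [0.2741, -0.4735, 0.2617]
eef_rot: [-0.706, 0.038, 0.706, 0.039]
ft_force: [-0.9, 0.0, -0.7]
width: 0.0873
t 0.52 pos [ 0.2741 -0.4735  0.2617] F [-0.8566  0.0059 -0.6579] w 0.0873
slide cm [  1.1801 -19.2201 -13.5988]
roll -0.4303720946300018
```

```bash
python3 -m jog '[{"slide":[1,-19.2,-13.6],"roll":-0.4},{"slide":[1,-19.2,-13.6],"roll":-0.4},{"slide":[1,-19.2,-13.6],"roll":-0.4},{"slide":[1,-19.2,-13.6],"roll":-0.4},{"slide":[1,-19.2,-13.6],"roll":-0.4}]' 0; python3 -c "
from h import *
go([.43,-.297,.25],-5.75)"
```

```text
time: 0.93
ee_pos: [0.4119, -0.3168, 0.2529]
eef_rot: [-0.706, 0.035, 0.707, 0.036]
ft_force: [-0.3, -0.3, -0.6]
width: 0.0871
t 0.93 pos [ 0.4119 -0.3168  0.2529] F [-0.2586 -0.2597 -0.6087] w 0.0871
slide cm [ 0.2861 -2.1521 -1.5994]
roll -0.03986916158123677
```

```bash
python3 -m jog '[{"slide":[0,-2,-1],"roll":0},{"slide":[0,-2,-1],"roll":0}]' 0; python3 -c "
from h import *
go([.43,-.297,.25],-5.75)
cv2.imwrite('pics/w1.png',r.camera('wrist')[:,:,::-1])"
```

```text
time: 1.1
ee_pos: [0.4274, -0.2919, 0.2526]
eef_rot: [-0.706, 0.031, 0.707, 0.034]
ft_force: [-0.4, -0.6, 0.1]
width: 0.0869
t 1.1 pos [ 0.4274 -0.2919  0.2526] F [-0.38   -0.5908  0.1102] w 0.0869
slide cm [ 0.2625  0.4809 -0.3088]
roll 0.47401085796607845
```

View pics/w1.png

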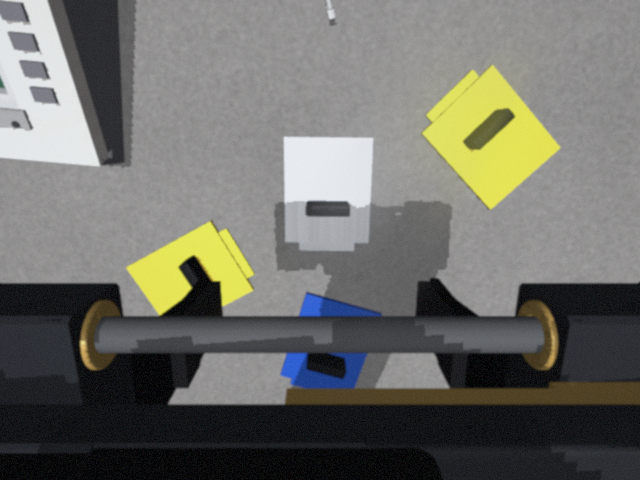

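```bash
python3 - <<'E'
from h import *
s=r.read_state()
im=r.camera('wrist')[:,:,::-1]; cv2.imwrite('pics/w2.png',im)
c=cam('wrist',s)
hsv=cv2.cvtColor(im,cv2.COLOR_BGR2HSV)
print(hsv[160,330],hsv[230,330],hsv[208,328],hsv[120,330])
g=im.mean(2)[120:260,270:390]
for u in (300,320,340,360): print('col',u,im[130:256:1,u].mean(1).astype(int))
for v in (150,180,238,247): print('row',v,im[v,278:380].mean(1).astype(int))
E
```

```text
[109   9 239] [111  10 175] [114  16  79] [ 60   2 151]
col 300 [141 144 148 147 166 198 227 232 234 233 233 235 236 235 235 235 236 234
 234 234 234 233 234 235 235 234 235 235 235 233 235 236 232 234 235 232
 234 233 234 233 235 234 234 235 234 234 234 235 234 234 235 235 234 233
 233 233 234 233 236 233 234 233 233 234 233 234 235 234 233 233 225 193
 181 176 175 175 179 177 178 176 175 178 174 177 179 180 177 174 178 176
 173 173 173 177 178 176 173 175 175 175 173 173 177 174 173 173 175 172
 173 171 172 170 167 169 166 171 165 164 148 117 104 106 103 107 105 107]
col 320 [146 146 143 149 164 193 227 234 235 234 235 234 234 235 235 233 235 234
 231 235 234 235 233 236 234 233 233 233 234 234 233 233 234 234 231 235
 235 232 233 234 234 232 234 234 234 234 233 233 234 233 235 231 234 232
 231 233 233 231 232 232 233 231 233 233 233 233 232 232 211 142  80  62
  68  65  78  82  86  77  73  65  73  64  67  86 151 195 186 176 176 172
 171 173 171 170 172 168 172 173 170 169 170 172 169 170 172 175 167 170
 170 173 173 169 168 166 165 164 168 167 157 129 114 107 111 108 104 110]
col 
[... 2027 characters left out ...]
 167 171
 167 168 171 173 174 169 170 168 171 171 166 168 170 171 173 174 173 167
 169 167 166 168 169 168 170 166 169 166 163 169 170 168 164 166 167 171
 169 169 165 165 163 165 163 166 166 166 161 165 166 168 158 140 115 107
 106 104 106 106 110 103 109 105 105 106 105 104]
row 247 [ 98  94 100  96 100  99 100 106 100 103 107 105 107 105 106 104 106 117
 145 164 162 163 164 161 163 164 163 164 169 164 165 166 167 162 168 165
 166 165 167 167 167 167 167 168 163 170 167 164 165 167 166 167 165 166
 164 166 166 167 169 166 167 163 166 169 168 164 168 166 167 167 167 164
 148 123 112 104 105 105 104 103 105 102 106 106 105 104 105 106 106 110
 106 106 107 103 109 102 102 106 104 103 101 104]
```

```bash
python3 - <<'E'
from h import *
c=cam('wrist')
P=lambda u,v,z=.006:onz(c,(u,v),z)[:2]
ul,ur=P(279.7,135),P(368.9,135)
a=P(279.7,150);b=P(281.2,238);a2=P(368.9,150);b2=P(365.3,238)
m1=(a+a2)/2;m2=(b+b2)/2;d=m1-m2
print('w',np.linalg.norm(a-a2),np.linalg.norm(b-b2),'yaw',np.degrees(np.arctan2(d[1],d[0])))
up=P(324.3,135.0);tg=P(323,251,.003)
d=up-tg;print('len',np.linalg.norm(d),np.degrees(np.arctan2(d[1],d[0])),'up',up,'tg',tg,'mid',(up+tg)/2,'rib',(up+tg)/2-.01*d/np.linalg.norm(d))
e=ul-ur;print('yaw',np.degrees(np.arctan2(-e[0],e[1])))
go([.4253,-.297,.1],-5.75)
E
```

```text
w 0.09075694476500838 0.09080186095364473 yaw -6.1481716041305425
len 0.12286996044325864 -6.093704582751872 up [ 0.4949 -0.3088] tg [ 0.3727 -0.2958] mid [ 0.4338 -0.3023] rib [ 0.4239 -0.3012]
yaw -5.661823548763917
t 1.2 pos [ 0.4241 -0.2972  0.2526] F [-0.3952 -0.0905  0.4413] w 0.087
slide cm [15.2635 -0.0145 -0.1437]
roll 0.0838742278250777
```

```bash
python3 -m jog '[{"slide":[15,0.2,-0.1],"roll":0},{"slide":[15,0.2,-0.1],"roll":0},{"slide":[15,0.2,-0.1],"roll":0},{"slide":[15,0.2,-0.1],"roll":0},{"slide":[15,0.2,-0.1],"roll":0}]' 0; python3 -c "
from h import *
go([.4242,-.2995,.016],-5.9)
cv2.imwrite('pics/w3.png',r.camera('wrist')[:,:,::-1])"
```

```text
time: 1.62
ee_pos: [0.4203, -0.2988, 0.097]
eef_rot: [-0.703, 0.034, 0.71, 0.038]
ft_force: [-0.6, -0.1, -1.2]
width: 0.0869
t 1.62 pos [ 0.4203 -0.2988  0.097 ] F [-0.5634 -0.1175 -1.2065] w 0.0869
slide cm [ 8.0985  0.0772 -0.4797]
roll 0.08815646695120449
```

View pics/w3.png

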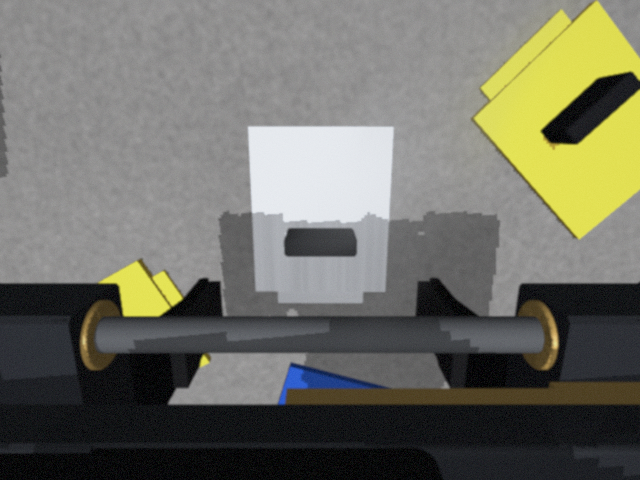

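```bash
python3 - <<'E'
from h import *
s=r.read_state();c=cam('wrist',s)
print('upper edge',onz(c,(321,127),.006),'tongue',onz(c,(320,302),.003))
print('rib top far edge',onz(c,(320,228),.034))
for X in ([.4242,-.2995,.034],[.4300,-.2995,.034],[.4182,-.2995,.034],[.4182,-.2995,.006]): print(proj(c,X))
E
python3 -m jog '[{"slide":[5,0,-0.4],"roll":0},{"slide":[5,0,-0.4],"roll":0},{"slide":[5,0,-0.4],"roll":0},{"slide":[5,0,-0.4],"roll":0}]' 0; python3 -c "
from h import *
go([.4242,-.2995,.016],-5.9)"
```

```text
upper edge [ 0.4979 -0.3075  0.006 ] tongue [ 0.3779 -0.2948  0.003 ]
rib top far edge [ 0.4398 -0.301   0.034 ]
[320.1482 252.9114]
[319.1927 243.8164]
[321.1237 262.1973]
[321.0047 249.1168]
time: 2.0
ee_pos: [0.4263, -0.3007, 0.0524]
eef_rot: [-0.704, 0.035, 0.708, 0.037]
ft_force: [-0.3, 0.5, 1.2]
width: 0.0872
t 2.0 pos [ 0.4263 -0.3007  0.0524] F [-0.3121  0.5374  1.1999] w 0.0872
slide cm [ 3.6385 -0.086   0.2041]
roll 0.06309505738235544
```

```bash
python3 -m jog '[{"slide":[3.6,-0.1,-0.1],"roll":0},{"slide":[3.6,-0.1,-0.1],"roll":0},{"slide":[3.6,-0.1,-0.1],"roll":0},{"slide":[3.6,-0.1,-0.1],"roll":0}]' 0; python3 -c "
from h import *
go([.428,-.2995,.016],-5.9)
cv2.imwrite('pics/w4.png',r.camera('wrist')[:,:,::-1])"
```

```text
time: 2.33
ee_pos: [0.4283, -0.3005, 0.0187]
eef_rot: [-0.705, 0.035, 0.707, 0.037]
ft_force: [-0.9, -0.7, 0.1]
width: 0.0872
t 2.33 pos [ 0.4283 -0.3005  0.0187] F [-0.857  -0.733   0.1409] w 0.0872
slide cm [ 0.2672 -0.0914  0.0389]
roll 0.05876132671471623
```

View pics/w4.png

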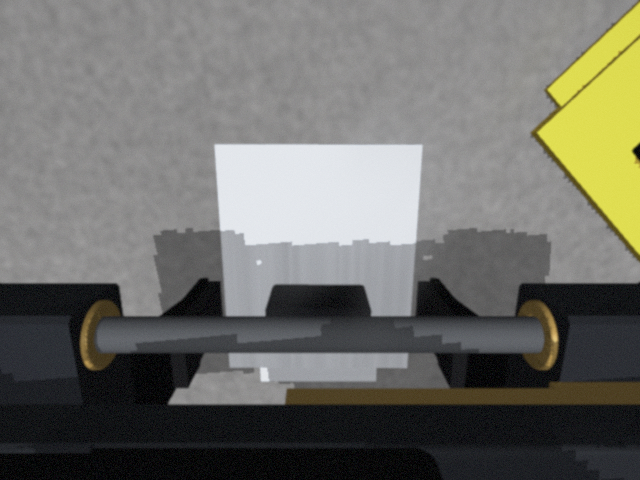

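```bash
python3 -c "
from h import *
c=cam('wrist'); print(onz(c,(319,144),.006), onz(c,(322,381),.003))"
python3 -m jog '[{"slide":[0.2,-0.1,0],"roll":0},{"slide":[0.2,-0.1,0],"roll":0},{"slide":[0.2,-0.1,0],"roll":0},{"slide":[0.2,-0.1,0],"roll":0},{"slide":[0.2,-0.1,0],"roll":0}]' 1 12; python3 -m jog '[{"slide":[0,0,0],"roll":0},{"slide":[0,0,0],"roll":0},{"slide":[0,0,0],"roll":0}]' 1 12
```

```text
[ 0.4962 -0.3067  0.006 ] [ 0.3765 -0.296   0.003 ]
time: 2.8
ee_pos: [0.4285, -0.2995, 0.0169]
eef_rot: [-0.705, 0.036, 0.707, 0.037]
ft_force: [0.0, -0.3, 0.9]
width: 0.0614
time: 3.05
ee_pos: [0.4285, -0.2996, 0.0169]
eef_rot: [-0.705, 0.036, 0.707, 0.036]
ft_force: [0.2, 0.3, 0.7]
width: 0.0441
```

```bash
python3 -m jog '[{"slide":[-10,0,0],"roll":0},{"slide":[-10,0,0],"roll":0},{"slide":[-10,0,0],"roll":0},{"slide":[-10,0,0],"roll":0}]' 1 12; python3 - <<'E'
from h import *
cv2.imwrite('pics/s2.png',cv2.resize(r.camera('scene')[220:360,160:340,::-1],(720,560),interpolation=cv2.INTER_CUBIC))
im=cv2.imread('pics/top0.png')[145:225,262:332]
cv2.imwrite('pics/topz.png',cv2.resize(im,(525,600),interpolation=cv2.INTER_CUBIC))
T=cam('top')
psi=np.radians(-9.8);t=np.radians(25)
Rz=Ro.from_euler('z',psi).as_matrix();Rh=Rz@Ro.from_euler('y',-t).as_matrix()
p0=np.array([.599,-.010,.085])
for n,X in dict(stripfree=(-54,0,9),hl=(84,28,14.5),hr=(84,-28,14.5),tl=(61.5,47,6),tr=(61.5,-47,6)).items():
    u=proj(T,p0+Rh@np.array(X)/1e3); print(n,((u-[262,145])+.5)*7.5-.5, ((u-[240,130])+.5)*5-.5)
E
```

```text
time: 3.38
ee_pos: [0.431, -0.3011, 0.1213]
eef_rot: [0.707, -0.037, -0.705, -0.035]
ft_force: [0.3, 0.0, -1.9]
width: 0.0437
stripfree [220.2129 520.9578] [256.6419 422.1385]
hl [189.119   79.0788] [235.9126 127.5526]
hr [370.1388 108.6031] [356.5925 147.2354]
tl [121.9776 136.3525] [191.1517 165.735 ]
tr [422.6396 185.4926] [391.5931 198.4951]
```

View pics/topz.png

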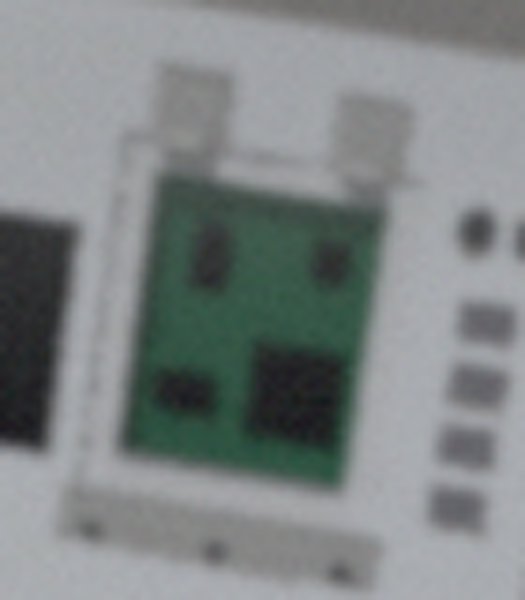

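View pics/s2.png

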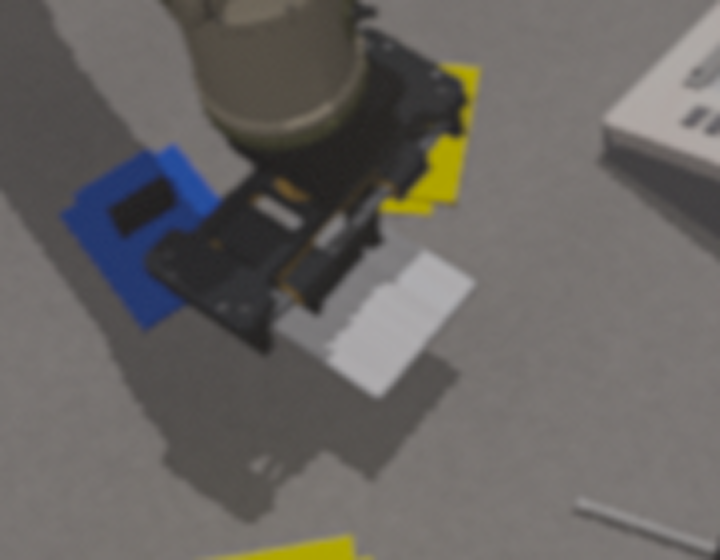

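```bash
python3 -c "
from h import *
go([.471,.010,.40],-9.8)"
```

```text
t 3.43 pos [ 0.4297 -0.3004  0.1186] F [ 0.2098  0.2926 -3.3892] w 0.0438
slide cm [-28.1623 -31.2754  -0.9487]
roll 3.951020396720594
```

```bash
python3 -m jog '[{"slide":[-28,-31,-0.9],"roll":4},{"slide":[-28,-31,-0.9],"roll":4},{"slide":[-28,-31,-0.9],"roll":4},{"slide":[-28,-31,-0.9],"roll":4},{"slide":[-28,-31,-0.9],"roll":4}]' 1 12; python3 -c "
from h import *
go([.471,.010,.40],-9.8)"
```

```text
time: 3.85
ee_pos: [0.4484, -0.1453, 0.2563]
eef_rot: [-0.704, 0.061, 0.705, 0.061]
ft_force: [1.3, -0.0, -2.6]
width: 0.0438
t 3.85 pos [ 0.4484 -0.1453  0.2563] F [ 1.2709 -0.0316 -2.6244] w 0.0438
slide cm [-14.3705 -15.6821   0.477 ]
roll -0.06371906825347651
```

```bash
python3 -m jog '[{"slide":[-14.4,-15.7,0.5],"roll":0},{"slide":[-14.4,-15.7,0.5],"roll":0},{"slide":[-14.4,-15.7,0.5],"roll":0},{"slide":[-14.4,-15.7,0.5],"roll":0},{"slide":[-14.4,-15.7,0.5],"roll":0}]' 1 12; python3 -m jog '[{"slide":[0,0,0],"roll":0},{"slide":[0,0,0],"roll":0},{"slide":[0,0,0],"roll":0},{"slide":[0,0,0],"roll":0}]' 1 12;python3 -c "
from h import *
go([.471,.010,.40],-9.8)
cv2.imwrite('pics/w5.png',r.camera('wrist')[:,:,::-1])
go([.471,.010,.40],-9.8)"
```

```text
time: 4.27
ee_pos: [0.4698, 0.0075, 0.3963]
eef_rot: [-0.703, 0.061, 0.706, 0.061]
ft_force: [0.9, 0.4, -0.9]
width: 0.0435
time: 4.6
ee_pos: [0.4694, 0.006, 0.3943]
eef_rot: [-0.701, 0.062, 0.707, 0.061]
ft_force: [0.3, -0.4, -2.1]
width: 0.044
t 4.6 pos [0.4694 0.006  0.3943] F [ 0.3139 -0.3698 -2.0901] w 0.044
slide cm [-0.5707 -0.4189 -0.085 ]
roll -0.19355426964830258
t 4.65 pos [0.4694 0.006  0.3946] F [-0.373   0.191  -3.0796] w 0.0439
slide cm [-0.5452 -0.4186 -0.0831]
roll -0.20939462642968465
```

View pics/w5.png

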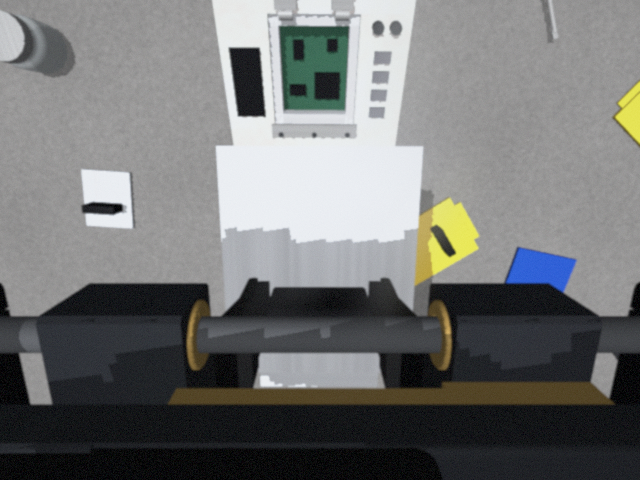

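```bash
python3 -c "
import cv2
im=cv2.imread('pics/w5.png')
cv2.imwrite('pics/w5z.png',cv2.resize(im[0:148,205:415],None,fx=3.8,fy=4,interpolation=cv2.INTER_CUBIC))"
```

```text
(no output)
```

View pics/w5z.png

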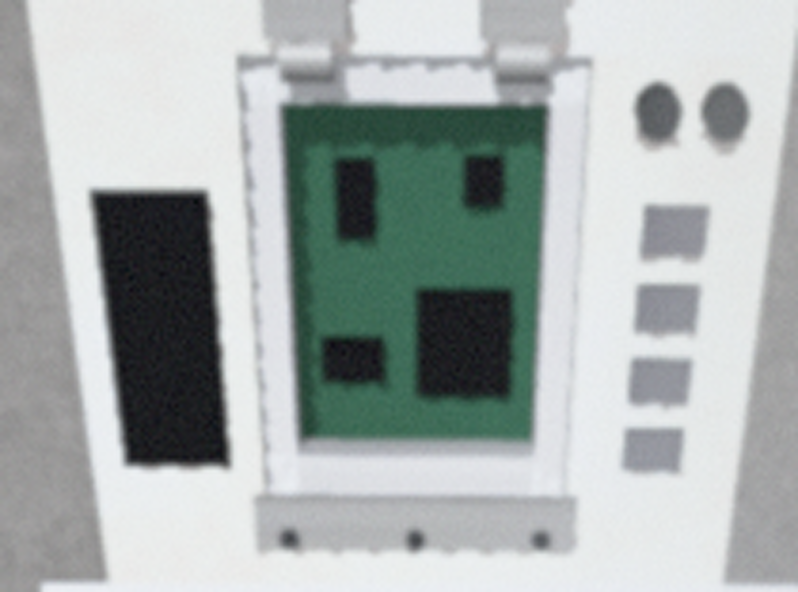

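```bash
cat > fit.py <<'E'
from h import *
from scipy.optimize import least_squares
c=cam('wrist')
z=lambda u,v:np.array([205+(u+.5)/3.8-.5,(v+.5)/4-.5])
obs=[((61.5,47,6),z(241,59)),((61.5,-47,6),z(589,61)),((-54,None,9),z(258,495)),((-54,None,9),z(575,497))]
def Rh(psi): return Ro.from_euler('z',psi).as_matrix()@Ro.from_euler('y',-np.radians(25)).as_matrix()
def f(p,zf=None):
    x,y,psi,hw=p[:4]; zz=.085 if zf is None else zf
    o=np.array([x,y,zz]);e=[]
    for k,(X,uv) in enumerate(obs):
        X=list(X)
        if X[1] is None: X[1]=hw*1e3*(1 if k==2 else -1)
        e+=list(proj(c,o+Rh(psi)@np.array(X)/1e3)-uv)
    return e
for zf in (.083,.085,.087,.09):
    q=least_squares(f,[.6,-.01,-.17,.05],x_scale=[.1,.1,.1,.1],args=(zf,)); print(zf,q.x,np.degrees(q.x[2]),q.cost,q.fun)
E
python3 fit.py; python3 -c "
from h import *
c=cam('wrist')
s=r.read_state();R=Ro.from_quat(s['eef_rot']).as_matrix();print(R)
p=s['ee_pos']
for uv in ((217,146),(422,147)): print(R.T@(onz(c,uv,p[2]-.0169+.006)-p))"
```

```text
0.083 [ 0.6027 -0.0118 -0.1789  0.0498] -10.247959603997966 1.8431753394328894 [-0.7993 -0.6375  0.8688 -0.6537 -0.0407  0.9148 -0.0401  0.7867]
0.085 [ 0.6023 -0.0118 -0.1789  0.0496] -10.248730086298709 3.076274063602425 [-1.017  -0.8409  1.0865 -0.8533 -0.0405  1.1796 -0.04    1.0525]
0.087 [ 0.602  -0.0117 -0.1789  0.0494] -10.249507236000323 4.641148297838664 [-1.2367 -1.0457  1.3063 -1.0542 -0.0403  1.4469 -0.0398  1.3209]
0.09 [ 0.6015 -0.0117 -0.1789  0.0491] -10.250687263029704 7.629419272335926 [-1.5702 -1.3556  1.6399 -1.3583 -0.04    1.8525 -0.0395  1.7281]
[[-0.008  -0.1738 -0.9847]
 [ 0.0003 -0.9848  0.1738]
 [-1.      0.001   0.0079]]
[ 0.0103 -0.0445 -0.0673]
[ 0.0104  0.0434 -0.0669]
```

```bash
cat >> h.py <<'E'
H0=np.array([.602,-.012,.085]);PSI=np.radians(-10.1)
RH=Ro.from_euler('z',PSI).as_matrix()@Ro.from_euler('y',-np.radians(25)).as_matrix()
F=np.array([np.cos(PSI),np.sin(PSI),0]);L=np.array([-np.sin(PSI),np.cos(PSI),0])
def hat(fwd,left,z): # mm fwd, left of hatch origin, z world mm
    go(H0*[1,1,0]+(F*fwd+L*left)/1e3+np.array([0,0,z/1e3]),-10.1)
    s=r.read_state();d=s['ee_pos']-H0
    print('tcp fwd/left/z mm',d@F*1e3,d@L*1e3,s['ee_pos'][2]*1e3,'Fh',s['ft_force']@F,s['ft_force']@L,s['ft_force'][2])
E
python3 -c "
from h import *
hat(-9.7,-0.5,170)"
```

```text
t 4.65 pos [0.4694 0.006  0.3946] F [-0.373   0.191  -3.0796] w 0.0439
slide cm [ 22.3568  -0.5043 -12.5772]
roll 0.09059617973588274
tcp fwd/left/z mm -133.69556985880808 -5.5066861228332025 394.55917600873033 Fh -0.4006829109973305 0.1225972493125652 -3.0796075151314914
```

```bash
python3 -m jog '[{"slide":[22.3,-0.5,-12.6],"roll":0},{"slide":[22.3,-0.5,-12.6],"roll":0},{"slide":[22.3,-0.5,-12.6],"roll":0},{"slide":[22.3,-0.5,-12.6],"roll":0},{"slide":[22.3,-0.5,-12.6],"roll":0}]' 1 12; python3 -c "
from h import *
hat(-9.7,-0.5,170)"
```

```text
time: 5.07
ee_pos: [0.5692, -0.0088, 0.2109]
eef_rot: [-0.701, 0.063, 0.708, 0.062]
ft_force: [-0.6, -1.1, -1.9]
width: 0.0439
t 5.07 pos [ 0.5692 -0.0088  0.2109] F [-0.6341 -1.1146 -1.8872] w 0.0439
slide cm [ 4.0659 -0.22   -2.35  ]
roll -0.006265065370030243
tcp fwd/left/z mm -32.831114821189686 -2.6251213902162696 210.8745434826964 Fh -0.42876530434236904 -1.2085329213320832 -1.88717934602253
```

```bash
python3 -m jog '[{"slide":[3.5,-0.2,-2.3],"roll":0},{"slide":[3.5,-0.2,-2.3],"roll":0},{"slide":[3.5,-0.2,-2.3],"roll":0},{"slide":[3.5,-0.2,-2.3],"roll":0},{"slide":[3.5,-0.2,-2.3],"roll":0}]' 1 12; python3 -c "
from h import *
hat(-9.7,-0.5,150)
cv2.imwrite('pics/w6.png',r.camera('wrist')[:,:,::-1])
cv2.imwrite('pics/s6.png',cv2.resize(r.camera('scene')[140:310,270:450,::-1],(720,600),interpolation=cv2.INTER_CUBIC))
hat(-9.7,-0.5,150)"
```

```text
time: 5.48
ee_pos: [0.5922, -0.011, 0.1776]
eef_rot: [-0.702, 0.063, 0.707, 0.062]
ft_force: [0.2, 0.1, -1.2]
width: 0.0435
t 5.48 pos [ 0.5922 -0.011   0.1776] F [ 0.2184  0.0971 -1.2213] w 0.0435
slide cm [ 2.7604 -0.0249 -0.0314]
roll -0.019797851857447313
tcp fwd/left/z mm -9.835688780065366 -0.7009008792275698 177.60545739307975 Fh 0.198020839548331 0.13386059724493285 -1.2212796867735083
t 5.58 pos [ 0.5923 -0.011   0.1778] F [-0.2907  0.7464 -1.055 ] w 0.0439
slide cm [ 2.7818 -0.0237 -0.0192]
roll -0.011784607043637152
tcp fwd/left/z mm -9.732709707548173 -0.6807769675269276 177.8193670919342 Fh -0.41711060665685984 0.6838139122684141 -1.0549737107593717
```

View pics/w6.png

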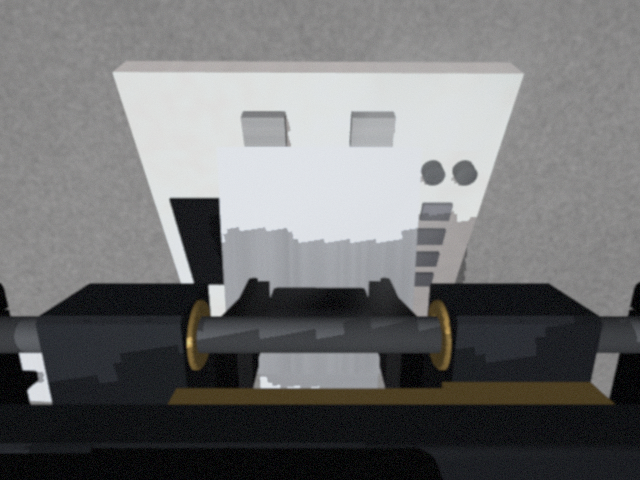

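View pics/s6.png

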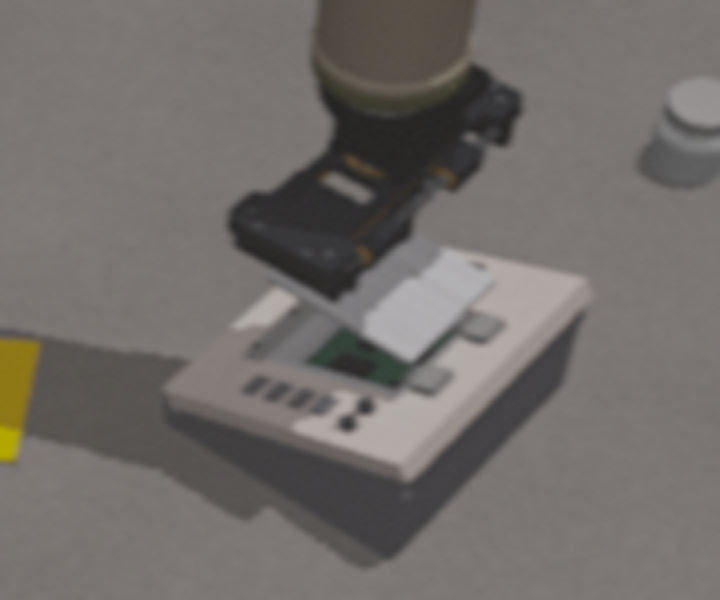

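```bash
python3 -c "
from h import *
c=cam('wrist')
for X in ((84,35,14.5),(84,21,14.5),(84,-21,14.5),(84,-35,14.5)): print(proj(c,H0+RH@np.array(X)/1e3))
im=cv2.imread('pics/w6.png')
cv2.imwrite('pics/w6z.png',cv2.resize(im[50:170,210:420],None,fx=3.8,fy=4,interpolation=cv2.INTER_CUBIC))"
```

```text
[249.2454 118.2573]
[277.127  118.2562]
[360.7156 118.2532]
[388.5597 118.2521]
```

View pics/w6z.png

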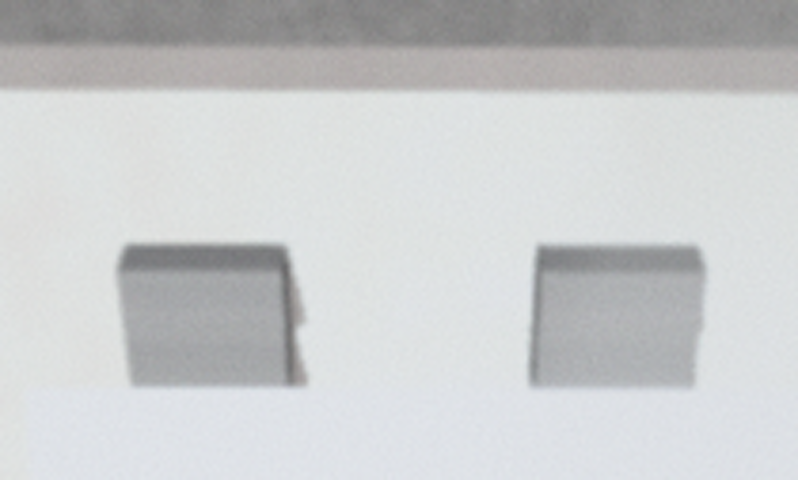

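```bash
python3 -m jog '[{"slide":[1.0,0,0],"roll":0},{"slide":[2.0,0,0],"roll":0},{"slide":[3.0,0,0],"roll":0},{"slide":[3.8,0,0],"roll":0},{"slide":[4.3,0,0.1],"roll":0}]' 1 12; python3 -c "
from h import *
hat(-10.7,-0.5,135)
"; python3 -m jog '[{"slide":[0.3,0,0.1],"roll":0},{"slide":[0.6,0,0.1],"roll":0},{"slide":[0.6,0,0.1],"roll":0}]' 1 12; python3 -c "
from h import *
hat(-11.7,-0.5,125)
cv2.imwrite('pics/w7.png',r.camera('wrist')[:,:,::-1])
cv2.imwrite('pics/s7.png',cv2.resize(r.camera('scene')[140:310,270:450,::-1],(720,600),interpolation=cv2.INTER_CUBIC))
"
```

```text
time: 6.0
ee_pos: [0.5901, -0.0107, 0.133]
eef_rot: [-0.701, 0.063, 0.707, 0.062]
ft_force: [-2.9, -0.1, -0.3]
width: 0.0443
t 6.0 pos [ 0.5901 -0.0107  0.133 ] F [-2.873 -0.095 -0.331] w 0.0443
slide cm [-0.1976 -0.0347 -0.1265]
roll 0.0003939230071523525
tcp fwd/left/z mm -11.9811338991224 -0.8514101868829522 133.03535303521133 Fh -2.811818223987845 -0.597363420883365 -0.33096926252797654
time: 6.25
ee_pos: [0.5887, -0.0105, 0.1264]
eef_rot: [-0.701, 0.063, 0.708, 0.062]
ft_force: [-2.2, 0.5, -1.2]
width: 0.044
t 6.25 pos [ 0.5887 -0.0105  0.1264] F [-2.1692  0.5351 -1.1563] w 0.044
slide cm [ 0.1364 -0.0381 -0.1698]
roll 0.005302866027790287
tcp fwd/left/z mm -13.385135626467015 -0.8784166340193996 126.3802148564987 Fh -2.229438546107773 0.1464116052172002 -1.1562944637415267
```

View pics/w7.png

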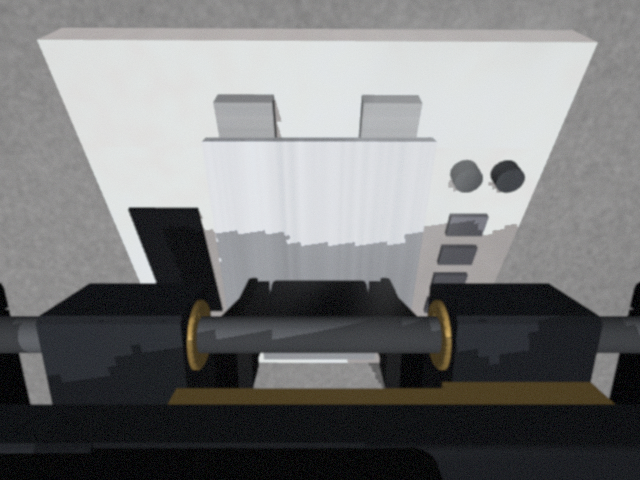

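View pics/s7.png

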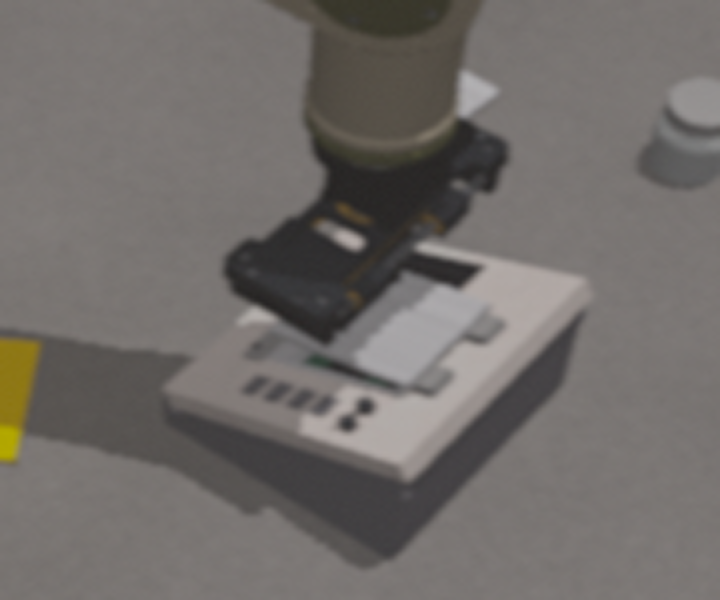

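```bash
python3 -m jog '[{"slide":[0.4,0,-0.15],"roll":0},{"slide":[0.8,0,-0.15],"roll":0},{"slide":[1.2,0,-0.15],"roll":0},{"slide":[1.2,0,-0.15],"roll":0}]' 1 12; python3 -c "
from h import *
hat(-13,-0.5,110)
cv2.imwrite('pics/w8.png',r.camera('wrist')[:,:,::-1])
cv2.imwrite('pics/s8.png',cv2.resize(r.camera('scene')[140:310,270:450,::-1],(720,600),interpolation=cv2.INTER_CUBIC))
"
```

```text
time: 6.68
ee_pos: [0.5903, -0.0108, 0.1142]
eef_rot: [-0.701, 0.063, 0.707, 0.062]
ft_force: [-0.3, 0.1, -0.7]
width: 0.0436
t 6.68 pos [ 0.5903 -0.0108  0.1142] F [-0.3456  0.0985 -0.6678] w 0.0436
slide cm [ 0.4228 -0.0342  0.1274]
roll 0.0068434452511212385
tcp fwd/left/z mm -11.689491922698037 -0.8334194965157387 114.2175465478347 Fh -0.35754227408569217 0.03631323401799277 -0.6678125765936472
```

View pics/w8.png

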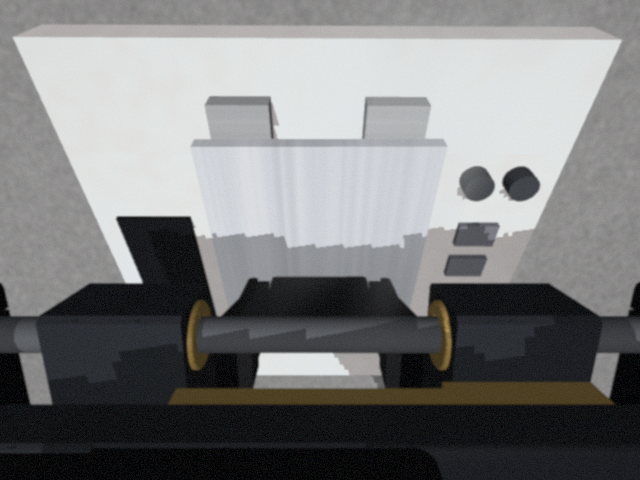

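View pics/s8.png

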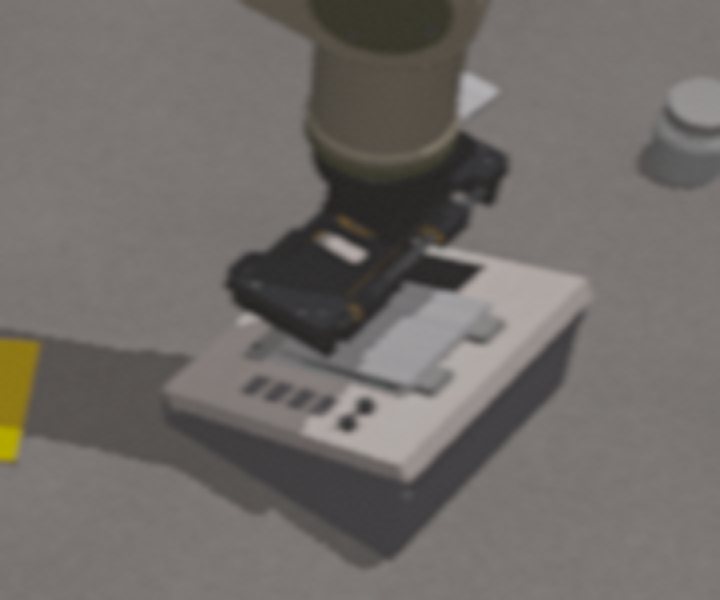

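```bash
python3 -c "
from h import *
c=cam('wrist')
n=RH[:,2]
for u in (193,445): print(RH.T@(onpl(c,(u,140.5),H0+n*.0150,n)-H0)*1e3)
for u in (240,396): print('hous',RH.T@(onpl(c,(u,105),H0+n*.0145,n)-H0)*1e3)
im=cv2.imread('pics/w8.png')
cv2.imwrite('pics/w8z.png',cv2.resize(im[85:165,180:460],None,fx=2.8,fy=4,interpolation=cv2.INTER_CUBIC))
"
```

```text
[71.5502 45.962  15.    ]
[ 71.5525 -46.1488  15.    ]
hous [84.5124 27.2005 14.5   ]
hous [ 84.5263 -26.6074  14.5   ]
```

View pics/w8z.png

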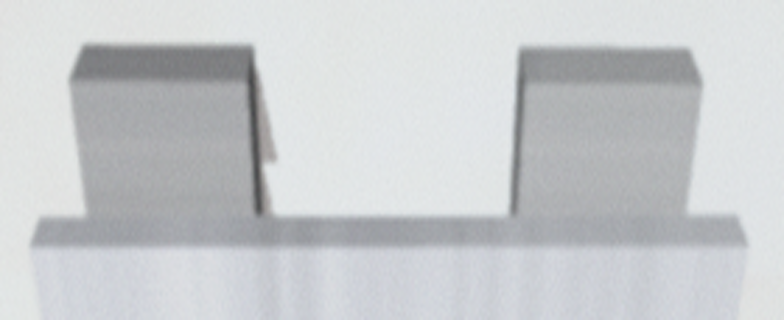

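```bash
python3 -m jog '[{"slide":[0.3,0,0],"roll":0},{"slide":[0.6,0,0],"roll":0},{"slide":[0.7,0,0],"roll":0},{"slide":[0.7,0,0],"roll":0}]' 1 12; python3 -c "
from h import *
hat(-12.1,-0.5,105.5)
cv2.imwrite('pics/w9.png',r.camera('wrist')[:,:,::-1])
cv2.imwrite('pics/s9.png',cv2.resize(r.camera('scene')[140:310,270:450,::-1],(720,600),interpolation=cv2.INTER_CUBIC))
"
```

```text
time: 7.12
ee_pos: [0.5902, -0.0109, 0.1074]
eef_rot: [-0.701, 0.063, 0.707, 0.062]
ft_force: [-1.0, -0.0, -0.8]
width: 0.0436
t 7.12 pos [ 0.5902 -0.0109  0.1074] F [-0.9576 -0.0456 -0.7746] w 0.0436
slide cm [ 0.1945 -0.0454  0.0316]
roll 0.005806527540840989
tcp fwd/left/z mm -11.767420449704202 -0.9490979234827908 107.4435130624543 Fh -0.9347797582233267 -0.21277911577654363 -0.7745911849191218
```

View pics/w9.png

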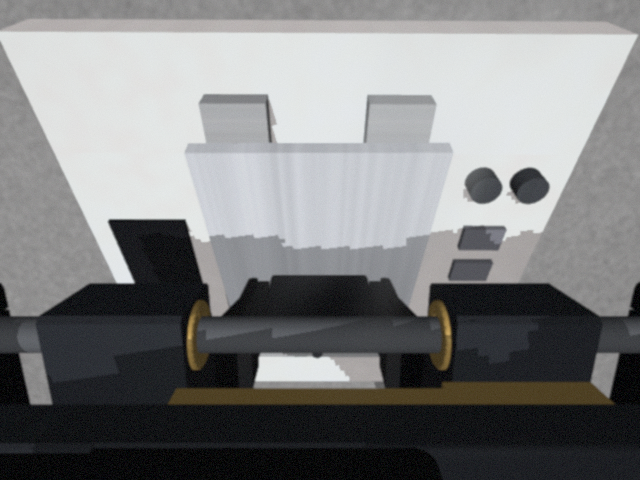

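View pics/s9.png

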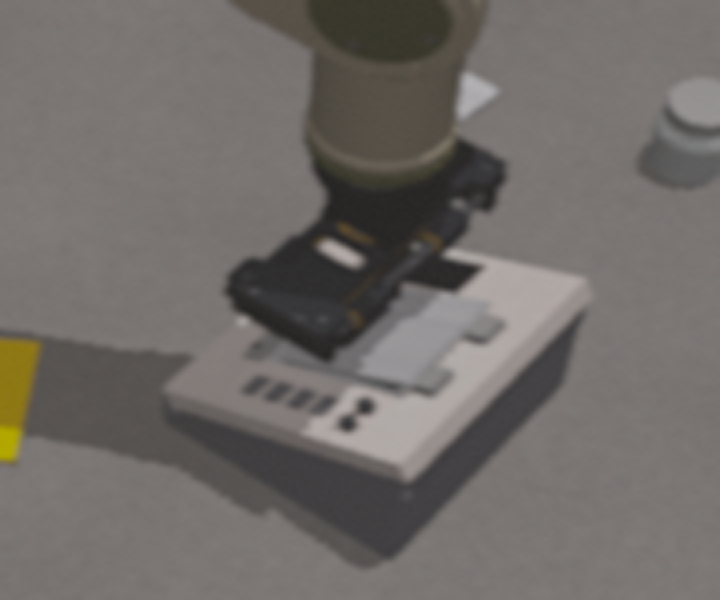

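```bash
python3 -m jog '[{"slide":[0.1,0,0],"roll":0},{"slide":[0.2,0,0],"roll":0},{"slide":[0.3,0,0],"roll":0},{"slide":[0.3,0,0],"roll":0}]' 1 12; python3 -c "
from h import *
hat(-12.1,-0.5,103.5)
cv2.imwrite('pics/w10.png',r.camera('wrist')[:,:,::-1])
c=cam('wrist')
for X in ((-54,0,9),(-54,30,9),(-70,0,9),(-48,0,3),(-48,30,3)): print(X,proj(c,H0+RH@np.array(X)/1e3))
im=cv2.imread('pics/w10.png')
cv2.imwrite('pics/w10z.png',cv2.resize(im[90:400,180:460],None,fx=2.5,fy=1.9,interpolation=cv2.INTER_CUBIC))
"
```

```text
time: 7.55
ee_pos: [0.5905, -0.0109, 0.1052]
eef_rot: [-0.701, 0.063, 0.707, 0.062]
ft_force: [-2.0, 0.3, 3.0]
width: 0.0443
t 7.55 pos [ 0.5905 -0.0109  0.1052] F [-2.0175  0.3326  3.0215] w 0.0443
slide cm [ 0.1657 -0.0416  0.0548]
roll -0.0010185754207441278
tcp fwd/left/z mm -11.53869141333419 -0.9118188803326932 105.15330858422398 Fh -2.044528144365417 -0.02639420577704593 3.021524896959418
(-54, 0, 9) [318.5414 342.8809]
(-54, 30, 9) [265.15   342.9532]
(-70, 0, 9) [318.5146 358.9236]
(-48, 0, 3) [318.529  327.5755]
(-48, 30, 3) [265.2942 327.642 ]
```

View pics/w10z.png

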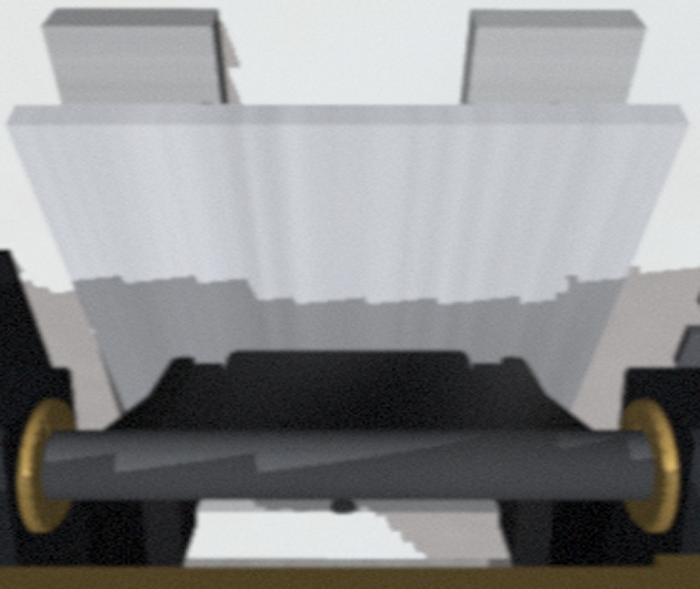

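```bash
python3 -c "
from h import *
c=cam('wrist')
n=RH[:,2]
for z in (15,16,17):
  for uv in ((183.5,145),(454.5,145)): print(RH.T@(onpl(c,uv,H0+n*z/1e3,n)-H0)*1e3)
"
```

```text
[70.0314 46.5831 15.    ]
[ 70.0329 -46.7156  15.    ]
[70.5365 46.211  16.    ]
[ 70.538 -46.335  16.   ]
[71.0416 45.8389 17.    ]
[ 71.0431 -45.9543  17.    ]
```

```bash
python3 -m jog '[{"slide":[0.1,0,0.25],"roll":0},{"slide":[0.2,0,0.45],"roll":0},{"slide":[0.25,0,0.6],"roll":0},{"slide":[0.25,0,0.6],"roll":0}]' 1 12; python3 -c "
from h import *
hat(-20,-0.5,100)
c=cam('wrist');n=RH[:,2]
cv2.imwrite('pics/w11.png',r.camera('wrist')[:,:,::-1])
im=cv2.imread('pics/w11.png')
cv2.imwrite('pics/w11z.png',cv2.resize(im[90:400,180:460],None,fx=2.5,fy=1.9,interpolation=cv2.INTER_CUBIC))
"
```

```text
time: 7.93
ee_pos: [0.5839, -0.0099, 0.1022]
eef_rot: [-0.701, 0.063, 0.708, 0.062]
ft_force: [0.5, -0.8, -3.1]
width: 0.0436
t 7.93 pos [ 0.5839 -0.0099  0.1022] F [ 0.4529 -0.7972 -3.1384] w 0.0436
slide cm [ 0.2174 -0.0566  0.1786]
roll 0.0015847800432595704
tcp fwd/left/z mm -18.194329209370867 -1.0599857452873356 102.1596027976395 Fh 0.5856994828772001 -0.705455421158569 -3.138385567806676
```

View pics/w11z.png

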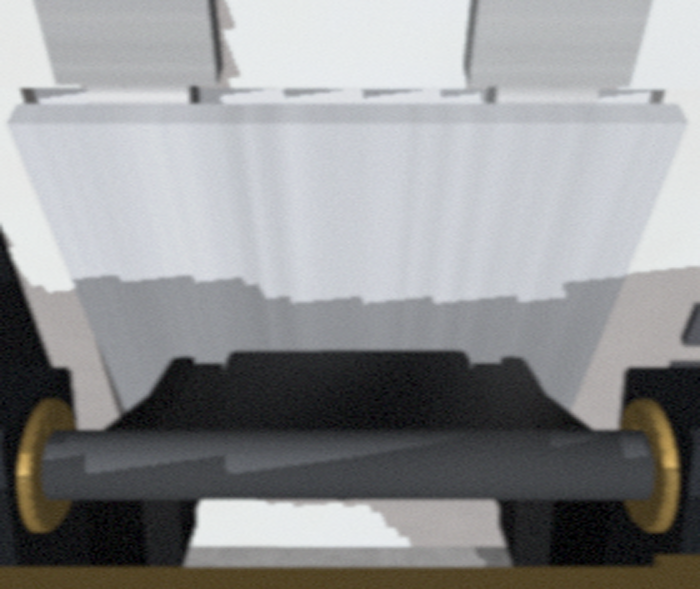

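```bash
python3 -c "
from h import *
c=cam('wrist')
n=RH[:,2]
for z in (15,17,19,21):
  for uv in ((183.5,145),(454.5,145)): print(RH.T@(onpl(c,uv,H0+n*z/1e3,n)-H0)*1e3)
for X in ((66,21,14.5),(66,-21,14.5),(66,21,6),(61.5,47,6),(61.5,5.,6),(-54,0,9)): u=proj(c,H0+RH@np.array(X)/1e3);print(X,u,(u-[180,90])*[2.5,1.9])
"; python3 - <<'E'
from h import *
cv2.imwrite('pics/s11.png',cv2.resize(r.camera('scene')[180:300,290:440,::-1],(750,600),interpolation=cv2.INTER_CUBIC))
cv2.imwrite('pics/t11.png',cv2.resize(r.camera('top')[120:260,220:370,::-1],(600,560),interpolation=cv2.INTER_CUBIC))
E
```

```text
[63.0652 46.4502 15.    ]
[ 63.061  -46.9098  15.    ]
[64.0765 45.7063 17.    ]
[ 64.0723 -46.1479  17.    ]
[65.0878 44.9623 19.    ]
[ 65.0837 -45.386   19.    ]
[66.0991 44.2184 21.    ]
[ 66.0951 -44.6241  21.    ]
(66, 21, 14.5) [256.7862 136.3915] [191.9654  88.1439]
(66, -21, 14.5) [380.1043 136.3942] [500.2606  88.149 ]
(66, 21, 6) [259.58   125.7207] [198.95    67.8693]
(61.5, 47, 6) [189.3573 137.4653] [23.3932 90.1841]
(61.5, 5.0, 6) [304.6932 137.4669] [311.7329  90.1871]
(-54, 0, 9) [318.2547 335.2479] [345.6366 465.9711]
```

View pics/s11.png

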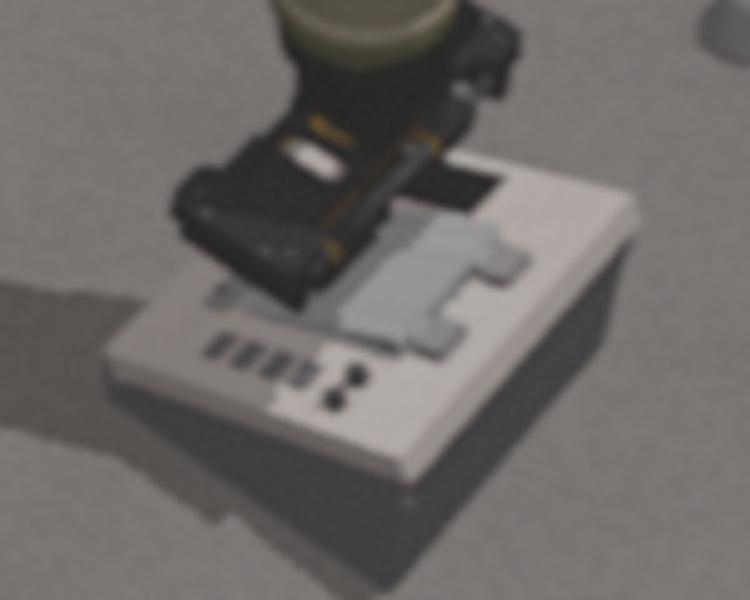

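View pics/t11.png

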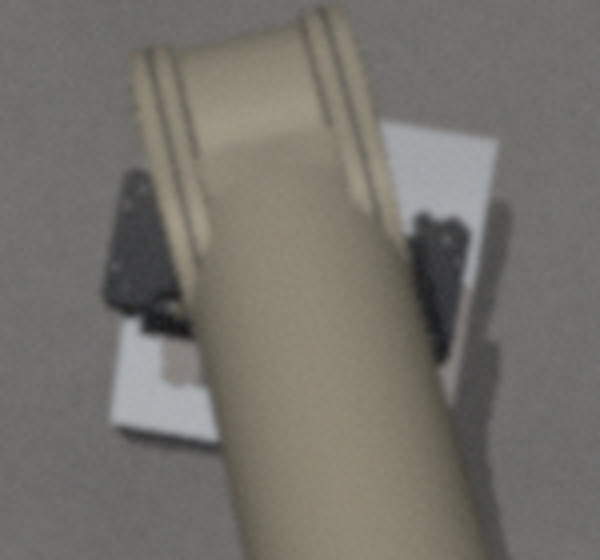

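```bash
python3 -m jog '[{"slide":[0.08,-0.03,0.2],"roll":0},{"slide":[0.16,-0.03,0.4],"roll":0},{"slide":[0.25,-0.03,0.55],"roll":0},{"slide":[0.25,-0.03,0.55],"roll":0}]' 1 12; python3 -c "
from h import *
hat(-24.5,-0.5,99)
cv2.imwrite('pics/w12.png',r.camera('wrist')[:,:,::-1])
im=cv2.imread('pics/w12.png')
cv2.imwrite('pics/w12z.png',cv2.resize(im[90:400,180:460],None,fx=2.5,fy=1.9,interpolation=cv2.INTER_CUBIC))
"
```

```text
time: 8.42
ee_pos: [0.5794, -0.0087, 0.1004]
eef_rot: [-0.702, 0.063, 0.707, 0.062]
ft_force: [1.7, 0.5, -1.1]
width: 0.0437
t 8.42 pos [ 0.5794 -0.0087  0.1004] F [ 1.7095  0.482  -1.0542] w 0.0437
slide cm [ 0.1403 -0.0195  0.1675]
roll -0.010260822470229414
tcp fwd/left/z mm -22.815369374917616 -0.692610886481742 100.39202428371318 Fh 1.5985337295296727 0.7742981629513926 -1.0541819779841157
```

View pics/w12z.png

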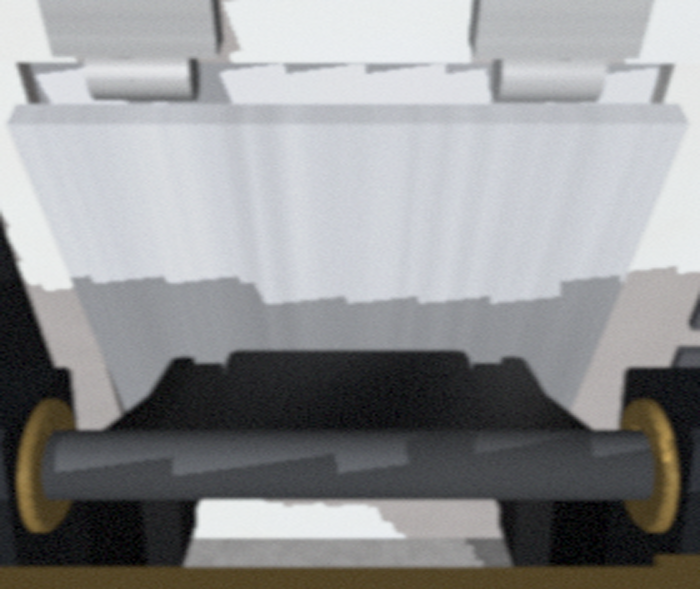

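```bash
python3 -m jog '[{"slide":[0.05,0,0.1],"roll":0},{"slide":[0.1,0,0.2],"roll":0},{"slide":[0.1,0,0.2],"roll":0}]' 1 12; python3 -c "
from h import *
hat(-24.5,-0.5,99)
c=cam('wrist')
n=RH[:,2]
for z in (15,17,19):
  for uv in ((183.5,145),(454.5,145)): print(RH.T@(onpl(c,uv,H0+n*z/1e3,n)-H0)*1e3)
"
```

```text
time: 8.72
ee_pos: [0.579, -0.0086, 0.1005]
eef_rot: [-0.703, 0.063, 0.706, 0.062]
ft_force: [5.1, -1.0, 3.4]
width: 0.0437
t 8.72 pos [ 0.579  -0.0086  0.1005] F [ 5.1427 -0.9807  3.4423] w 0.0437
slide cm [ 0.1529 -0.02    0.1243]
roll -0.031482850967563536
tcp fwd/left/z mm -23.252420283972516 -0.6981571191230869 100.52547338055888 Fh 5.2349831499056965 -0.06367339134964978 3.4423168385499507
[57.0058 47.1437 15.    ]
[ 56.9499 -46.9609  15.    ]
[58.0039 46.4002 17.    ]
[ 57.9488 -46.2024  17.    ]
[59.0019 45.6568 19.    ]
[ 58.9477 -45.4438  19.    ]
```

```bash
python3 -m jog '[{"slide":[0,0,0],"roll":0},{"slide":[0,0,0],"roll":0},{"slide":[0,0,0],"roll":0},{"slide":[0,0,0],"roll":0}]' 0.25 12;  python3 -c "
from h import *
hat(-24.5,-0.5,150)
cv2.imwrite('pics/w13.png',r.camera('wrist')[:,:,::-1])
"
```

```text
time: 9.05
ee_pos: [0.5785, -0.0085, 0.1002]
eef_rot: [-0.703, 0.063, 0.706, 0.062]
ft_force: [-0.8, 0.3, 0.2]
width: 0.0611
t 9.05 pos [ 0.5785 -0.0085  0.1002] F [-0.7828  0.2891  0.1708] w 0.0611
slide cm [-4.9766 -0.0074  0.0974]
roll -0.02058524126738348
tcp fwd/left/z mm -23.744224658839425 -0.6749996788666754 100.23031047776142 Fh -0.8213228960418328 0.14732636893401863 0.17077728210774087
```

View pics/w13.png

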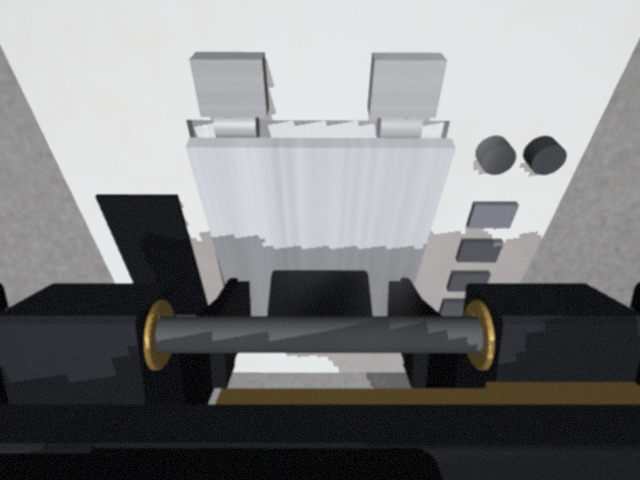

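```bash
python3 -m jog '[{"slide":[-2,0,0],"roll":0},{"slide":[-4,0,0],"roll":0},{"slide":[-7,0,0],"roll":0},{"slide":[-7,0,0],"roll":0},{"slide":[-7,0,0],"roll":0}]' 0.25 12; python3 -c "
from h import *
hat(30,0,150)
cv2.imwrite('pics/w14.png',r.camera('wrist')[:,:,::-1])
cv2.imwrite('pics/s14.png',cv2.resize(r.camera('scene')[180:300,290:440,::-1],(750,600),interpolation=cv2.INTER_CUBIC))
"
```

```text
time: 9.52
ee_pos: [0.5797, -0.0083, 0.1717]
eef_rot: [-0.704, 0.063, 0.705, 0.062]
ft_force: [0.7, 0.6, -0.5]
width: 0.0654
t 9.52 pos [ 0.5797 -0.0083  0.1717] F [ 0.6746  0.5871 -0.4509] w 0.0654
slide cm [ 2.1664 -0.0274 -5.2626]
roll -0.02200068050228765
tcp fwd/left/z mm -22.593659897752616 -0.21560498937463982 171.74313250201513 Fh 0.5611837021801468 0.6963396985980552 -0.450877555786041
```

View pics/w14.png

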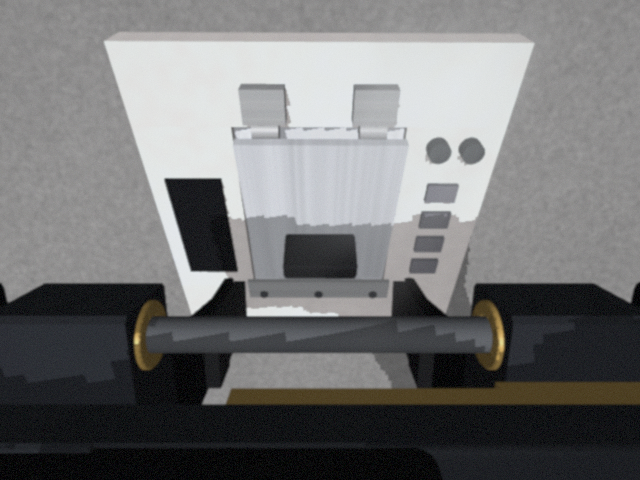

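View pics/s14.png

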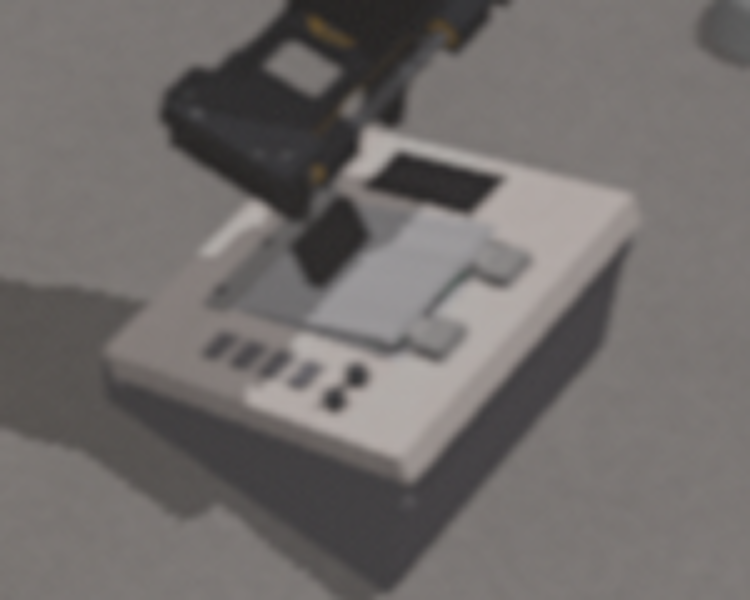

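```bash
python3 -m jog '[{"slide":[0,0,-2.5],"roll":0},{"slide":[0,0,-5.2],"roll":0},{"slide":[1,0,-5.2],"roll":0},{"slide":[2,0,-5.2],"roll":0},{"slide":[2,0,-5.2],"roll":0}]' 1 12; python3 -m jog '[{"slide":[0.5,0,0],"roll":0},{"slide":[0.5,0,0],"roll":0},{"slide":[0.5,0,0],"roll":0},{"slide":[0.5,0,0],"roll":0}]' 1 12; python3 -c "
from h import *
hat(30,0,125)
cv2.imwrite('pics/s15.png',cv2.resize(r.camera('scene')[180:300,290:440,::-1],(750,600),interpolation=cv2.INTER_CUBIC))
"
```

```text
time: 10.03
ee_pos: [0.6274, -0.0175, 0.1455]
eef_rot: [-0.7, 0.063, 0.708, 0.062]
ft_force: [0.3, -0.0, -0.7]
width: 0.0397
time: 10.37
ee_pos: [0.6272, -0.0174, 0.1409]
eef_rot: [-0.701, 0.063, 0.708, 0.061]
ft_force: [0.4, -0.6, -0.1]
width: 0.0134
t 10.37 pos [ 0.6272 -0.0174  0.1409] F [ 0.4085 -0.5582 -0.0677] w 0.0134
slide cm [ 1.5858 -0.0963 -0.4365]
roll 0.01094789771576643
tcp fwd/left/z mm 25.80046527678933 -0.9183692720306372 140.90531808000864 Fh 0.5000106259034005 -0.4779047679952923 -0.06768616982311046
```

View pics/s15.png

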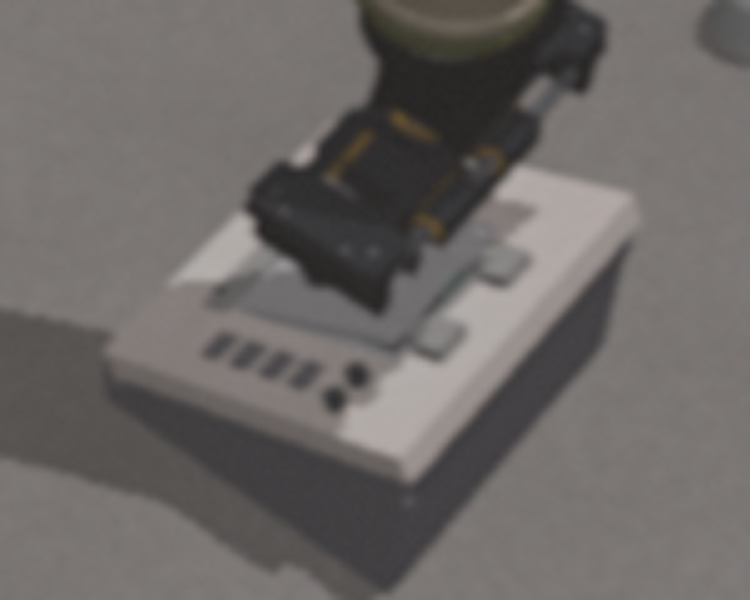

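```bash
python3 -m jog '[{"slide":[0.5,-0.1,-0.8],"roll":0},{"slide":[1,-0.1,-0.8],"roll":0},{"slide":[1.2,-0.1,-0.8],"roll":0},{"slide":[1.2,-0.1,-0.8],"roll":0}]' 1 12; python3 -c "
from h import *
hat(32,0,120)"; python3 -m jog '[{"slide":[0.3,0,0],"roll":0},{"slide":[0.5,0,0],"roll":0},{"slide":[0.5,0,0],"roll":0}]' 1 12; python3 -c "
from h import *
hat(32,0,120)"
```

```text
time: 10.75
ee_pos: [0.6353, -0.0178, 0.1284]
eef_rot: [-0.701, 0.063, 0.708, 0.062]
ft_force: [-0.3, -0.0, 0.3]
width: 0.0002
t 10.75 pos [ 0.6353 -0.0178  0.1284] F [-0.313  -0.0285  0.3342] w 0.0002
slide cm [0.8385 0.0075 0.175 ]
roll 0.011019829260590086
tcp fwd/left/z mm 33.838509084377804 0.09837704449628705 128.3655749624159 Fh -0.30312113367147775 -0.08295181962890003 0.33418307150249843
time: 11.0
ee_pos: [0.6368, -0.018, 0.1249]
eef_rot: [-0.702, 0.063, 0.707, 0.062]
ft_force: [2.7, -1.7, 7.8]
width: 0.0007
t 11.0 pos [ 0.6368 -0.018   0.1249] F [ 2.7351 -1.6689  7.8287] w 0.0007
slide cm [0.4915 0.0174 0.3313]
roll -0.009654060881189253
tcp fwd/left/z mm 35.34505625769056 0.18441243926466555 124.89322476916428 Fh 2.9853943264129215 -1.1633871588931433 7.8287302686548506
```

```bash
python3 -m jog '[{"slide":[0.3,0,0],"roll":0},{"slide":[0.6,0,-0.1],"roll":0},{"slide":[0.8,0,-0.2],"roll":0}]' 1 12; python3 -c "
from h import *
hat(32,0,120)"
```

```text
time: 11.25
ee_pos: [0.6388, -0.0184, 0.1168]
eef_rot: [-0.702, 0.063, 0.707, 0.062]
ft_force: [-0.6, 0.4, -0.2]
width: 0.0004
t 11.25 pos [ 0.6388 -0.0184  0.1168] F [-0.5727  0.4144 -0.2037] w 0.0004
slide cm [-0.3146  0.017   0.5349]
roll -0.011119313311382939
tcp fwd/left/z mm 37.32908473275963 0.1617140390445344 116.81938198106505 Fh -0.636456223374646 0.30756972520837333 -0.20371929017886636
```

```bash
python3 -m jog '[{"slide":[0.2,0,0],"roll":0},{"slide":[0.4,0,0],"roll":0},{"slide":[0.4,0,0],"roll":0}]' 1 12; python3 -c "
from h import *
hat(32,0,120)";python3 -m jog '[{"slide":[0.2,0,0],"roll":0},{"slide":[0.4,0,0],"roll":0},{"slide":[0.4,0,0],"roll":0}]' 1 12; python3 -c "
from h import *
hat(32,0,120)
cv2.imwrite('pics/w16.png',r.camera('wrist')[:,:,::-1])"
```

```text
time: 11.5
ee_pos: [0.6387, -0.0184, 0.1135]
eef_rot: [-0.702, 0.063, 0.707, 0.062]
ft_force: [-3.7, -1.2, 9.4]
width: 0.0002
t 11.5 pos [ 0.6387 -0.0184  0.1135] F [-3.7098 -1.1654  9.3899] w 0.0002
slide cm [-0.6431  0.0176  0.5314]
roll -0.012463573128343342
tcp fwd/left/z mm 37.27288971762473 0.15775812829618185 113.53529879759144 Fh -3.4479235644185726 -1.797901722855991 9.389895682501471
time: 11.75
ee_pos: [0.639, -0.0184, 0.113]
eef_rot: [-0.703, 0.064, 0.706, 0.061]
ft_force: [-12.9, -1.4, 29.4]
width: 0.0004
t 11.75 pos [ 0.639  -0.0184  0.113 ] F [-12.8904  -1.4108  29.4369] w 0.0004
slide cm [-0.7018  0.0179  0.557 ]
roll -0.02677430313235618
tcp fwd/left/z mm 37.53595465412751 0.1516258994207209 112.95454951178114 Fh -12.443216699547657 -3.6494993864687686 29.436926365040733
```

View pics/w16.png

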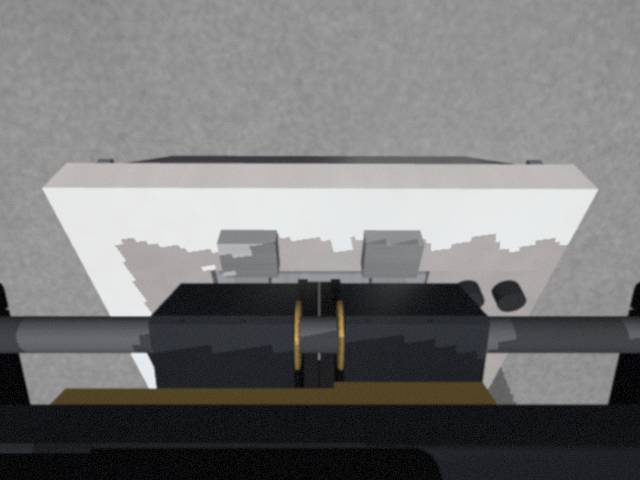

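Solid stop (29 N): the plate is bottomed. Back off and look.

```bash
python3 -m jog '[{"slide":[-2,0,0],"roll":0},{"slide":[-5,0,0],"roll":0},{"slide":[-8,0,1],"roll":0},{"slide":[-10,0,5],"roll":0},{"slide":[-10,0,7],"roll":0}]' 1 12;python3 -m jog '[{"slide":[-2,0,4],"roll":0},{"slide":[-2,0,4],"roll":0},{"slide":[-2,0,4],"roll":0}]' 1 12; python3 -c "
from h import *
hat(-40,0,250)
cv2.imwrite('pics/w17.png',r.camera('wrist')[:,:,::-1])
cv2.imwrite('pics/s17.png',cv2.resize(r.camera('scene')[180:300,290:440,::-1],(750,600),interpolation=cv2.INTER_CUBIC))
hat(-40,0,250)"
```

```text
time: 12.22
ee_pos: [0.5703, -0.0045, 0.2165]
eef_rot: [-0.704, 0.063, 0.705, 0.061]
ft_force: [0.3, 1.2, 1.2]
width: 0.0005
time: 12.47
ee_pos: [0.5301, 0.003, 0.2381]
eef_rot: [0.705, -0.063, -0.704, -0.061]
ft_force: [0.5, -0.1, 0.4]
width: 0.0005
t 12.47 pos [0.5301 0.003  0.2381] F [ 0.5432 -0.102   0.3535] w 0.0005
slide cm [-1.1825  0.226  -3.3385]
roll 0.06295431067238155
tcp fwd/left/z mm -73.36993215606113 2.1800595675944225 238.1183594237259 Fh 0.5526362841041839 -0.005129626397363973 0.3535351978163928
t 12.57 pos [0.5312 0.002  0.2362] F [ 0.3711  0.0686 -0.8916] w 0.0003
slide cm [-1.3811  0.1393 -3.2123]
roll -0.014173857830542147
tcp fwd/left/z mm -72.13756869485665 1.3607432650255478 236.21832973773877 Fh 0.35330172732055903 0.13262208896627176 -0.8915589610388207
```

View pics/w17.png

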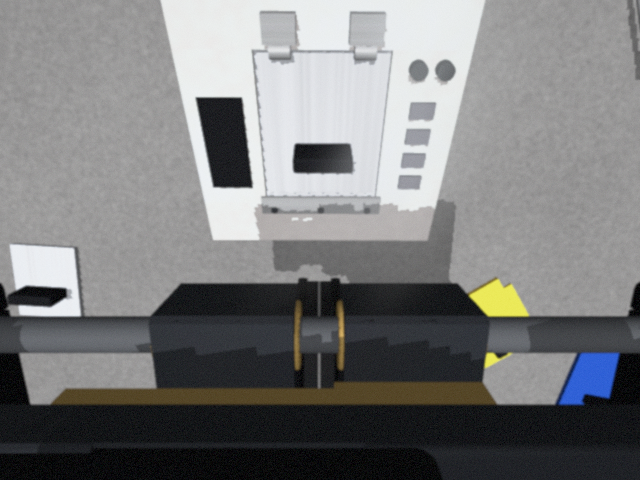

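View pics/s17.png

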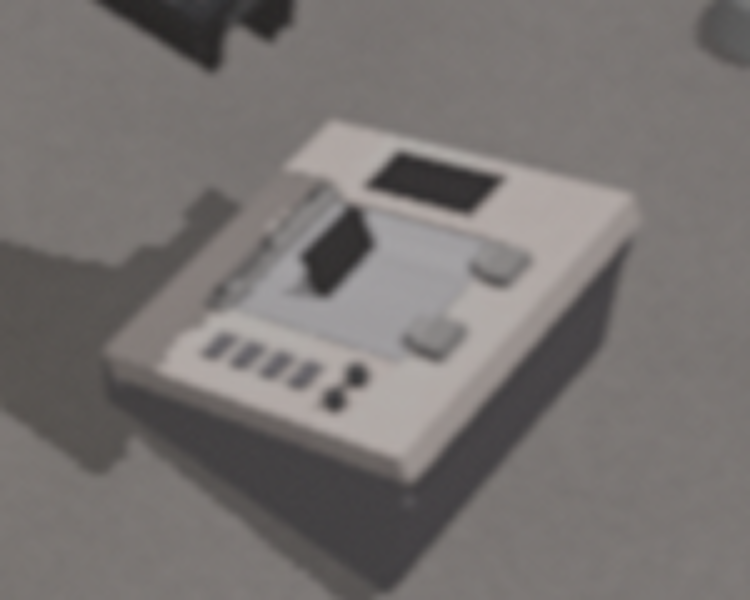

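```bash
python3 -c "
import cv2
im=cv2.imread('pics/w17.png')
cv2.imwrite('pics/w17z.png',cv2.resize(im[5:220,230:410],None,fx=3.3,fy=2.75,interpolation=cv2.INTER_CUBIC))"
```

```text
(no output)
```

View pics/w17z.png

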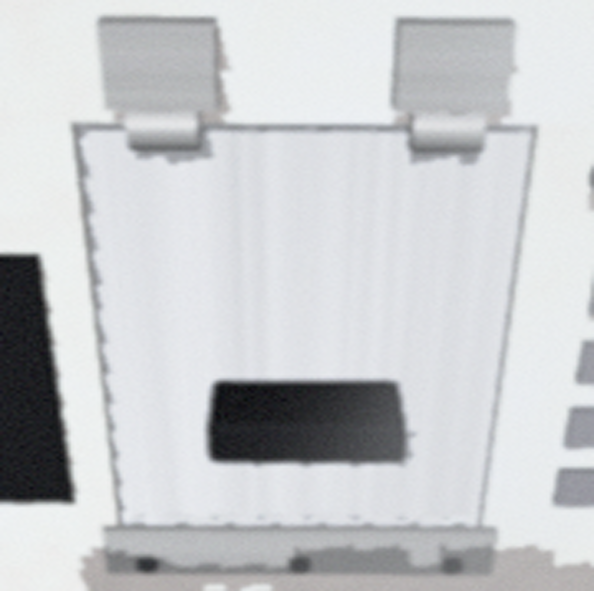

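Both rollers lie over the plate's top, there is an even gap all round, and the lower edge is under the strip. I'll hand it in.

```bash
python3 -c "
from bench import r
print(r.close_job())"
```

```text
the job is handed in; nothing more can be done
None
```

The cover plate is home in the hatch, and I handed the job in at about 12.6 s of the 51 s allowed.

**How it was done:** I gripped the rib by its two ends, so the plate could turn between the pads. Resting its upper edge on the roller housings and lowering the gripper tilted it, upper edge raised. I slid the tongue under the strip until it met the lower wall at about 5 N, let go, then pressed near the middle of the upper edge with the shut fingers. The plate went past both rollers to a firm stop.

**Last checks:** After I backed off, the wrist and scene pictures showed:
- the plate flush with the face, with an even gap all round;
- its lower edge under the strip;
- both rollers over its top;
- the robot clear of everything.

**Points to note:**
- **Press force:** the last press reached about 29 N vertical, 32 N in all. The plate was already seated by then, so this was more than the 12 to 15 N needed to pass the rollers, though well below the 120 N wrist limit.
- **Camera disagreement:** the top and scene cameras disagreed by a few mm, so I positioned from the wrist camera. The measured heights at the hatch were still off by about 1.6 mm, and contact forces settled that.
- **Other objects:** I never touched the small cover, the jar or the screwdriver, but took no final measurement of where they lie.

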